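# Lay out the drip-coffee corner for the morning

## Task

Set up the coffee corner: stand the tall striped beaker upright in the middle of the scale's steel weighing plate, seat the steel drip filter on the beaker's mouth and close the filter with its lid. On the worktop, stand the kitchen timer a finger's width (about 2 cm) clear of the scale's left side, at the middle of that side, and lay the teaspoon equally clear of its right side, midway along it and parallel to it, bowl end towards the back; left, right and back are as seen by someone facing the scale's display. Leave the espresso cup and the coffee canister where they are.

Things in the scene. Friction and masses are not known exactly. Their poses are not given: they have to be found in the camera images.
- scale: flat black kitchen scale, fixed, 150 mm deep (its x) x 130 mm wide (its y) x 28 mm high. Origin at the middle of its underside, on the worktop (z = 0). x points to its back, away from the dark display strip with two round keys along its front edge; y points to its left side as seen by someone facing the display. The square steel weighing plate covers all but the front 33 mm or so
- scale_plate (a point): middle of the top face of the scale's steel weighing plate (106 x 122 mm), 28 mm above the worktop and 18 mm behind the scale's middle; axes as the scale's
- beaker: tall stoneware beaker without handle, tan with dark bands, 65 mm across and 84 mm high, open at the top (mouth about 50 mm across inside). Origin at the centre of its underside, z up to the mouth. Stands upright at the start.
- drip_filter: steel drip filter: open round chamber 60 mm across (54 mm bore) from 11 to 66 mm above its origin, on a thin flange 90 mm across (8 to 11 mm). Below, a tapered collar (45 mm across, 37 mm at its foot, 8 mm deep) drops into the beaker's mouth until the flange rests on the rim. Origin at the centre of the collar's foot, on which it stands upright at the start; z up. About 0.14 kg
- filter_lid: steel lid of the filter, 68 mm across, with a black knob on top (18 mm across from 16 to 27 mm above its origin; top at 29 mm). Under its brim a tapered plug (47 mm across, 40 mm at its foot, 6 mm deep) drops into the filter's chamber until the brim rests on the chamber's rim. Origin at the centre of the plug's foot, on which it lies at the start, knob up; z up
- timer: white round kitchen timer with a domed top, 60 mm across and 49 mm high; its dial does not turn here. Origin at the centre of its underside, z up.
- teaspoon: steel teaspoon, 130 mm long, 27 mm wide at the bowl, 11 mm high, lying on the worktop. Origin under the middle of its length, on the worktop; its x axis runs along it and points to the bowl end, z up.
- espresso_cup: small white dotted cup with a handle, 63 x 92 mm and 55 mm high; bystander. Origin at the middle of its underside.
- canister: white ceramic coffee canister with a wooden lid, 93 mm across and 116 mm high; bystander. Origin at the centre of its underside.

How it is judged:
By the outcome, as a careful person would: the job done as asked, in the order asked, and still so for the second after the job is handed in, with the robot touching nothing.
It also fails if it takes over 122 s, if anything falls off the work surface, if the arm or the gripper's body presses on something with over 40 N, if the wrist force passes 120 N, or if a joint passes its speed limit or range.

## Robot

A 7-joint arm with a two-finger parallel gripper is mounted at the origin on a cart in front of the work surface, level with it; the furniture and walls round the work are solid. World frame = base frame: x ahead of the robot, y to its left, z up, the work surface at z = 0. Lengths are in m, angles in rad, forces in N, time in s.
With the tool pointing down it reaches from about 0.4 to 0.875 m from the base axis. Payload 19.3 kg.
Tool frame: the origin (TCP) lies at the very end of the fingers, on their centre line; the grasp point (between the pads) lies 19 mm behind it; z points along the fingers, y is the line along which they close (so a half turn about z gives the same grasp; the last joint's range is limited). The gripper opens to 85 mm and grips with 20 to 120 N. Pads are 22 mm wide; open, the fingers measure 114 mm over their backs; the gripper's body (76 mm by 85 mm) begins 54 mm behind the grasp point. The pads swing forward as they close: fully open they stand 13 mm farther back than shut.
Start: joints at [-1.173, 0.521, -0.036, 1.599, 0.021, 1.021, -0.113], TCP at [0.282, 0.558, 0.231] pointing down, gripper open.
Joint ranges: [-2.91, 2.91], [-0.3, 2.13], [-1.5, 1.42], [0.17, 2.43], [-1.26, 4.41], [0.16, 1.93], [-2.52, 2.52]. Speed limits (rad/s): [1.89, 1.89, 2.39, 2.39, 3.01, 3.01, 3.01].

## Interface

Orientations are given as [roll, pitch, yaw] about the fixed x, y, z axes, in that order (R = Rz(yaw) Ry(pitch) Rx(roll)).
In Python, from workcell import bot gives the robot as it stands.
- The arm moves only by the shell command python3 -m crank 'ROWS' [FORCE]. ROWS is a JSON object of lists of equal length, an entry for each row: "travel": the shift along the world's x, y, z in cm, a list of three; "turn": the turn, a rotation vector about the world's x, y, z in degrees, a list of three; "gripper": the closure, from 0 (fully open) to 1 (shut). A call has exactly 5 rows; each row is the pose to reach, as a shift and turn from the pose commanded when the call began; what a row does not reach only later rows make up. A row lasts 1/10 s, in which the tool goes at most 50 mm and 8.59 degrees, less where a joint would pass 70% of its speed; a pose out of reach is approached as far as the arm can. A call with a gripper value outside its range is refused whole. The fingers move at their own pace and stop on an object; FORCE is the grip in N (left out, the last holds). Time passes only in rows, so rows that repeat a pose let the fingers close, or fill a call up. It gives the time, the measured TCP pose, the force, the opening and the grip force at its end, in the units of the state.
- bot.observe(): the state, without advancing time (a new reading comes with each control period).
- bot.grab_frame(name): name is "scene" or "top" or "wrist"; returns a dict with "pixels" (480x640x3 uint8, red, green, blue), "fx", "fy", "cx", "cy" (pixels), "extrinsics" (4x4, takes a point from world to camera coordinates). Camera axes: x right, y down, z forward; pixel columns grow to the right and rows downward; lengths in m; the calibration is good to about 2 mm. The wrist camera is an equidistant fisheye: a pixel r from the principal point sees the ray r / f radians off the axis. A picture is of the moment at which its call begins. There is no depth.
- bot.job_done(): hands the job in; it is judged then, once.
The state is a dict: "clock": time; "qpos": joint angles; "qd": joint speeds; "joint_efforts": joint torques, N m; "position": TCP position; "tool_rot": TCP orientation; "force": force on the tool from outside, world axes, zero at the start; "moment": the same for the moment, N m; "grip_width": finger opening in m; "finger_force": force on a finger pad.
Only numpy, scipy, OpenCV 4.12 (cv2) and the standard library are available. Lean on these libraries where they do the work, as an engineer would, in place of code of your own. Each camera call takes 0.05 s, during which the arm holds its last target. There are 200 camera calls.

## Working session

There is one attempt and no reset: what is moved stays moved. The work goes in short steps, Python scripts to look and compute and a shell command to move; the robot and the scene stay as the last step left them, time stands still between calls to the robot, and variables do not carry over. Pictures are saved under pics/ and viewed, at most 14 in all, crops included, and the job is handed in when it is done.

```bash
ls; mkdir -p pics; cat > h.py <<'E'
import numpy as np, cv2, json
from workcell import bot
def snap(name, fn):
    f=bot.grab_frame(name); np.savez('pics/'+fn+'.npz',**f); cv2.imwrite('pics/'+fn+'.png',f['pixels'][:,:,::-1]); return f
def load(fn): return dict(np.load('pics/'+fn+'.npz'))
def ray(f,u,v,fish=False):
    x=(u-f['cx'])/f['fx']; y=(v-f['cy'])/f['fy']
    if fish:
        r=np.hypot(x,y); d=np.array([x/r*np.sin(r),y/r*np.sin(r),np.cos(r)])
    else: d=np.array([x,y,1.])
    E=f['extrinsics']; R,t=E[:3,:3],E[:3,3]
    return -R.T@t, R.T@d
def hit(f,u,v,z,fish=False):
    c,d=ray(f,u,v,fish); return (c+d*(z-c[2])/d[2])[:2]
def proj(f,p):
    E=f['extrinsics']; q=E[:3,:3]@np.asarray(p,float)+E[:3,3]
    return np.array([f['fx']*q[0]/q[2]+f['cx'], f['fy']*q[1]/q[2]+f['cy']])
E
python3 - <<'E'
from h import *
for n in ('scene','top','wrist'):
    f=snap(n,n+'0'); c,_=ray(f,f['cx'],f['cy']+1e-6); print(n,f['fx'],f['cx'],f['cy'],c.round(3))
s=bot.observe(); print({k:np.round(v,3).tolist() for k,v in s.items()})
E
```

```text
pics
scene 607.3926479890724 318.0004780579854 235.27694523746948 [ 0.016 -0.962  0.844]
top 612.1228535155724 330.9493433416015 238.128414710656 [ 0.425 -0.021  1.427]
wrist 371.64829954431775 319.8444803769346 243.78770399862498 [0.208 0.594 0.373]
{'clock': 0.15, 'qpos': [-1.173, 0.522, -0.036, 1.6, 0.021, 1.021, -0.113], 'qd': [-0.0, 0.002, -0.001, -0.002, -0.001, -0.001, 0.003], 'joint_efforts': [0.003, -92.739, 1.981, -37.006, 0.018, 0.006, 0.0], 'position': [0.282, 0.558, 0.231], 'tool_rot': [-3.141, 0.0, 2.674], 'force': [-0.754, -0.114, -0.013], 'moment': [-0.045, 0.006, -0.003], 'finger_force': 0.0, 'grip_width': 0.086}
```

View pics/top0.png

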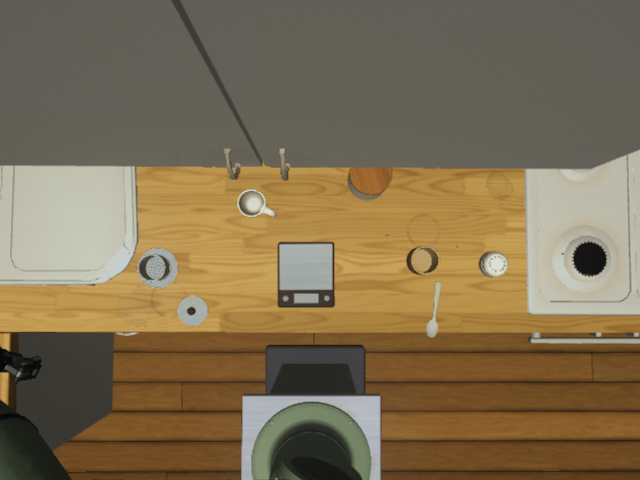

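View pics/scene0.png

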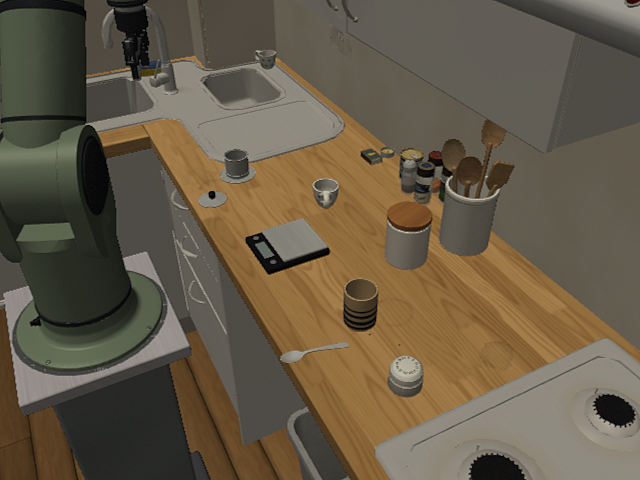

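Top view: filter at (157,268), lid (192,311), scale (306,274) with the display towards the robot, beaker (422,260), timer (493,264), spoon from (437,283) to bowl (432,330), cup (252,203), canister (370,180). The scene view agrees. I'll enlarge for measuring.

```bash
python3 - <<'E'
from h import *
im=cv2.imread('pics/top0.png')
for n,(u,v) in {'cl':(135,195),'cr':(325,205)}.items():
    c=cv2.resize(im[v:v+145,u:u+200],None,fx=4,fy=4,interpolation=cv2.INTER_CUBIC); cv2.imwrite(f'pics/{n}.png',c)
E
```

```text
(no output)
```

View pics/cl.png

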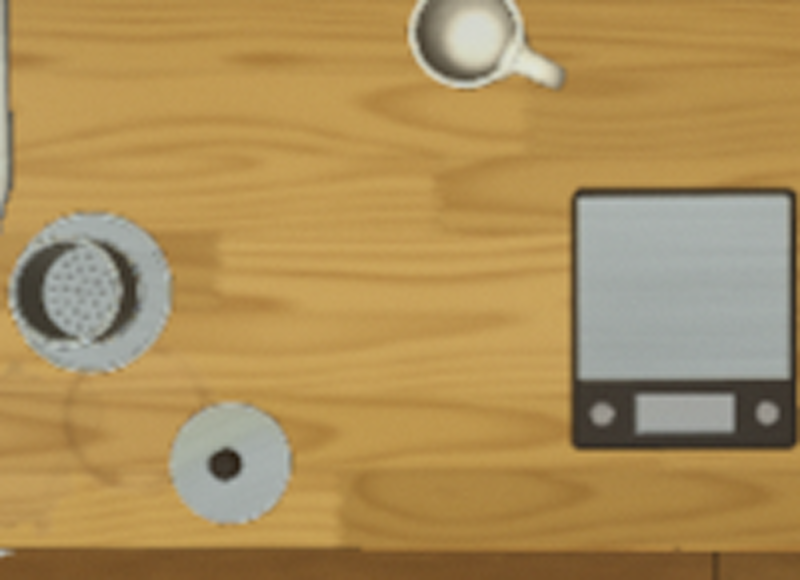

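View pics/cr.png

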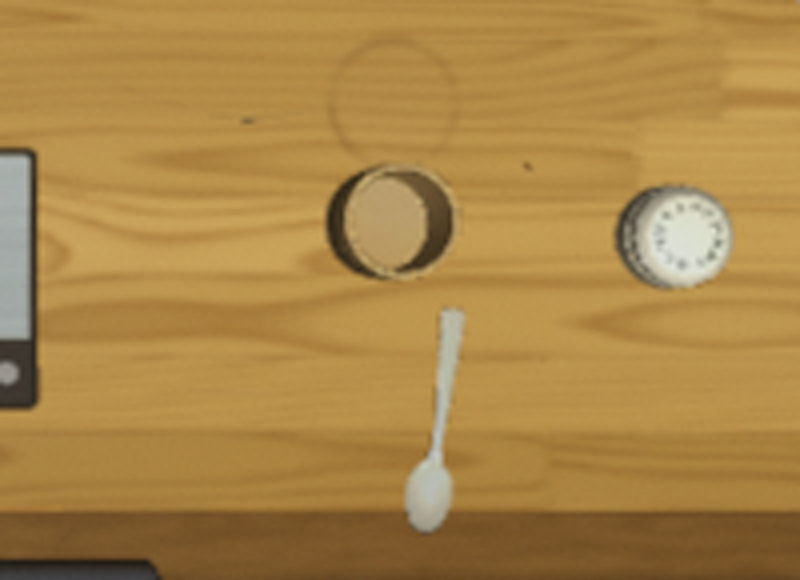

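Crops: flange circle centred at (90,292), lid (230,462), scale top spans (571–797, 187–448), beaker rim centre (398,221), timer top (684,237), spoon handle tip (453,310), bowl tip (427,531) just past the worktop edge.

```bash
python3 - <<'E'
from h import *
f=load('top0')
L=lambda c,r,z:hit(f,(c+.5)/4-.5+135,(r+.5)/4-.5+195,z)
R=lambda c,r,z:hit(f,(c+.5)/4-.5+325,(r+.5)/4-.5+205,z)
P={}
P['filter']=L(90.5,292,.011);P['lid']=L(230.5,462.5,.007);P['knob']=L(225,463,.029)
P['sTL']=L(571.5,187.5,.028);P['sTR']=L(796.5,187.5,.028);P['sBL']=L(572,448,.028);P['sBR']=L(796.5,448,.028)
P['scale']=L(684,317.5,.028)
P['beaker']=R(398.5,220.5,.084);P['timer_top']=R(684,237,.045);P['timer_base_left']=R(615,237,0.01)
P['sp_h']=R(453,309,.008);P['sp_b']=R(427,531,.006);P['sp_neck']=R(436,458,.006);P['edge']=R(600,513,0)
P['cup']=L(467,32,.055)
g=load('scene0')
for k,v in P.items(): print(k,v.round(4),np.hypot(*v).round(3))
s,h=P['sp_b'],P['sp_h'];d=s-h;print('spoon',(s+h)/2,np.hypot(*d),np.degrees(np.arctan2(d[1],d[0])))
for k,z in (('filter',.011),('lid',.007),('beaker',.084),('timer_top',.049),('sp_h',.008),('sp_b',.006),('sBR',.028)): print(k,proj(g,[*P[k],z]).round(1))
E
```

```text
filter [0.4416 0.3542] 0.566
lid [0.344  0.2732] 0.439
knob [0.345  0.2718] 0.439
sTL [0.502  0.0774] 0.508
sTR [ 0.5025 -0.0512] 0.505
sBL [0.3539 0.0758] 0.362
sBR [ 0.3542 -0.0516] 0.358
scale [0.4281 0.0127] 0.428
beaker [ 0.4601 -0.2492] 0.523
timer_top [ 0.4524 -0.4179] 0.616
timer_base_left [ 0.4529 -0.3877] 0.596
sp_h [ 0.4109 -0.2934] 0.505
sp_b [ 0.283  -0.2778] 0.397
sp_neck [ 0.3249 -0.2833] 0.431
edge [ 0.2929 -0.3798] 0.48
cup [0.5878 0.1349] 0.603
spoon [ 0.34693924 -0.28564283] 0.12887401201679036 173.04579955161043
filter [236.8 173. ]
lid [211.7 199.2]
beaker [359.9 287.6]
timer_top [405.7 364.3]
sp_h [347.5 340.9]
sp_b [281.  360.4]
sBR [266.9 266.8]
```

```bash

python3 -m crank '{"travel":[[5,-3,0],[10,-6,0],[15,-10,0],[18,-14,0],[18,-16,0]],"turn":[[0,0,-8],[0,0,-16],[0,0,-24],[0,0,-32],[0,0,-40]],"gripper":[0,0,0,0,0]}'
python3 -m crank '{"travel":[[0,-4.8,0],[0,-9.6,0],[0,-14.4,0],[0,-19.2,0],[0,-24,0]],"turn":[[0,0,-8],[0,0,-16],[0,0,-23.2],[0,0,-23.2],[0,0,-23.2]],"gripper":[0,0,0,0,0]}'
python3 -m crank '{"travel":[[0,-4.8,0],[0,-9.6,0],[0,-14.4,0],[0,-19.2,0],[0,-24,0]],"turn":[[0,0,0],[0,0,0],[0,0,0],[0,0,0],[0,0,0]],"gripper":[0,0,0,0,0]}'
python3 -m crank '{"travel":[[0,-4.8,0],[0,-9.6,0],[0,-14.4,0],[0,-16.7,0],[0,-16.7,0]],"turn":[[0,0,0],[0,0,0],[0,0,0],[0,0,0],[0,0,0]],"gripper":[0,0,0,0,0]}'
```

```text
clock: 0.65
position: [0.4639, 0.3961, 0.2309]
tool_rot: [3.141, 0.001, 1.969]
force: [0.7, -0.3, 0.8]
grip_width: 0.0853
finger_force: 0.0
clock: 1.15
position: [0.4614, 0.1561, 0.2313]
tool_rot: [-3.142, -0.0, 1.571]
force: [2.2, -0.3, -0.4]
grip_width: 0.0851
finger_force: 0.0
clock: 1.65
position: [0.4614, -0.084, 0.2314]
tool_rot: [3.141, -0.0, 1.571]
force: [1.2, 0.8, 1.1]
grip_width: 0.0854
finger_force: 0.0
clock: 2.15
position: [0.4609, -0.2527, 0.2312]
tool_rot: [-3.141, 0.001, 1.566]
force: [-0.7, 0.9, 0.3]
grip_width: 0.0856
finger_force: 0.0
```

```bash
python3 - <<'E'
from h import *
f=snap('wrist','w1'); print(bot.observe()['position'])
E
```

```text
[ 0.46127928 -0.25057874  0.23100234]
```

View pics/w1.png

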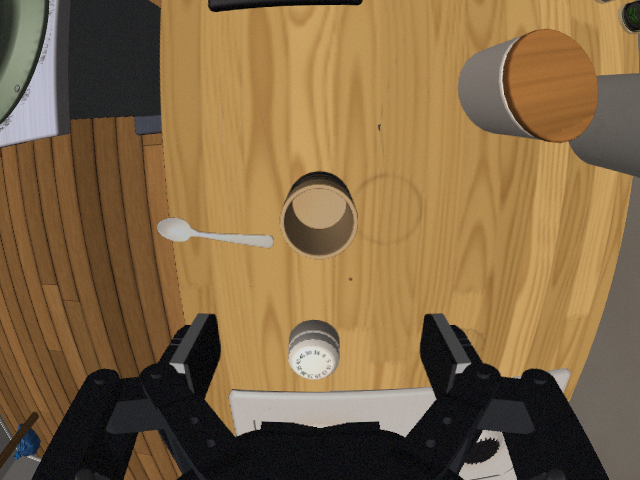

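Wrist view: beaker rim centre (319,219), spoon from bowl tip (157,230) to handle tip (273,241), timer face (314,359).

```bash
python3 - <<'E'
from h import *
f=load('w1')
for n,u,v,z in (('beaker',319,219,.084),('rimL',281,219,.084),('rimR',357.5,219,.084),('sp_b',157,230,.006),('sp_h',273,241,.006),('timer',314,359,.047)): print(n,hit(f,u,v,z,True).round(4))
E
```

```text
beaker [ 0.4611 -0.2484]
rimL [ 0.4304 -0.2481]
rimR [ 0.4923 -0.2485]
sp_b [ 0.2819 -0.2793]
sp_h [ 0.4125 -0.293 ]
timer [ 0.4547 -0.4137]
```

The wrist and top measurements agree within 2 mm, apart from the timer at 4 mm. Descend and grasp the beaker.

```bash

python3 -m crank '{"travel":[[0,0.1,-4.5],[0,0.1,-9],[0,0.1,-13.5],[0,0.1,-17.5],[0,0.1,-19.5]],"turn":[[0,0,0],[0,0,0],[0,0,0],[0,0,0],[0,0,0]],"gripper":[0,0,0,0,0]}'
python3 -m crank '{"travel":[[0,0,0],[0,0,0],[0,0,0],[0,0,0],[0,0,0]],"turn":[[0,0,0],[0,0,0],[0,0,0],[0,0,0],[0,0,0]],"gripper":[0.2,0.5,1,1,1]}' 45
python3 -m crank '{"travel":[[0,0,0],[0,0,0],[0,0,0.5],[0,0,2],[0,0,4]],"turn":[[0,0,0],[0,0,0],[0,0,0],[0,0,0],[0,0,0]],"gripper":[1,1,1,1,1]}' 45
```

```text
clock: 2.7
position: [0.4608, -0.2461, 0.0333]
tool_rot: [-3.138, -0.002, 1.572]
force: [0.1, 0.3, 1.8]
grip_width: 0.0852
finger_force: 0.0
clock: 3.2
position: [0.4624, -0.2481, 0.0372]
tool_rot: [3.14, 0.0, 1.571]
force: [0.4, 0.7, -0.6]
grip_width: 0.0624
finger_force: 49.4
clock: 3.7
position: [0.4613, -0.2481, 0.0765]
tool_rot: [-3.14, -0.0, 1.57]
force: [0.5, -0.9, -2.1]
grip_width: 0.0624
finger_force: 49.8
```

```bash

python3 -m crank '{"travel":[[0,1,3],[0,4,5],[0,8,6],[-0.5,12.5,6],[-1.5,17,6]],"turn":[[0,0,0],[0,0,0],[0,0,0],[0,0,0],[0,0,0]],"gripper":[1,1,1,1,1]}'
python3 -m crank '{"travel":[[0,4,0],[0,7,0],[0,9,0],[0,9.2,0],[0,9.2,0]],"turn":[[0,0,0],[0,0,0],[0,0,0],[0,0,0],[0,0,0]],"gripper":[1,1,1,1,1]}'
python3 -m crank '{"travel":[[0,0,-2],[0,0,-4],[0,0,-5],[0,0,-5.5],[0,0,-5.5]],"turn":[[0,0,0],[0,0,0],[0,0,0],[0,0,0],[0,0,0]],"gripper":[1,1,1,1,1]}'
```

```text
clock: 4.2
position: [0.447, -0.0767, 0.137]
tool_rot: [3.14, -0.0, 1.57]
force: [0.5, 0.6, -0.8]
grip_width: 0.0628
finger_force: 49.9
clock: 4.7
position: [0.4468, 0.014, 0.1365]
tool_rot: [3.141, -0.0, 1.572]
force: [0.5, -0.4, -2.5]
grip_width: 0.0625
finger_force: 49.9
clock: 5.2
position: [0.4468, 0.0132, 0.0812]
tool_rot: [-3.141, 0.0, 1.57]
force: [0.6, 0.3, -1.6]
grip_width: 0.0624
finger_force: 49.9
```

```bash

python3 -m crank '{"travel":[[0,0,-0.6],[0,0,-1.1],[0,0,-1.4],[0,0,-1.6],[0,0,-1.65]],"turn":[[0,0,0],[0,0,0],[0,0,0],[0,0,0],[0,0,0]],"gripper":[1,1,1,1,1]}'
python3 -m crank '{"travel":[[0,0,0],[0,0,0],[0,0,0],[0,0,0],[0,0,0]],"turn":[[0,0,0],[0,0,0],[0,0,0],[0,0,0],[0,0,0]],"gripper":[0.3,0.1,0,0,0]}'
python3 -m crank '{"travel":[[0,0,3],[0,0,7],[0,0,11],[0,0,15],[0,0,16.5]],"turn":[[0,0,0],[0,0,0],[0,0,0],[0,0,0],[0,0,0]],"gripper":[0,0,0,0,0]}'
```

```text
clock: 5.7
position: [0.4468, 0.0138, 0.0646]
tool_rot: [-3.141, 0.0, 1.571]
force: [1.0, -0.3, -1.6]
grip_width: 0.0627
finger_force: 49.9
clock: 6.2
position: [0.4469, 0.0139, 0.0649]
tool_rot: [3.141, -0.0, 1.571]
force: [0.8, 0.0, -0.1]
grip_width: 0.085
finger_force: 0.0
clock: 6.7
position: [0.4478, 0.0138, 0.233]
tool_rot: [3.138, -0.001, 1.57]
force: [0.2, 0.3, -0.6]
grip_width: 0.0857
finger_force: 0.0
```

```bash

python3 -m crank '{"travel":[[0,4,0],[0,8.5,0],[0,13,0],[0,17.5,0],[-0.6,22,0]],"turn":[[0,0,0],[0,0,0],[0,0,0],[0,0,0],[0,0,0]],"gripper":[0,0,0,0,0]}'
python3 -m crank '{"travel":[[0,4,0],[0,8,0],[0,11,0],[0,12,0],[0,12,0]],"turn":[[0,0,0],[0,0,0],[0,0,0],[0,0,0],[0,0,0]],"gripper":[0,0,0,0,0]}'
python3 - <<'E'
from h import *
f=snap('wrist','w2'); f=snap('top','top2'); print(bot.observe()['position'])
im=cv2.imread('pics/w2.png'); 
E
```

```text
clock: 7.2
position: [0.4408, 0.2357, 0.2299]
tool_rot: [3.141, -0.0, 1.57]
force: [1.7, -0.2, 0.0]
grip_width: 0.0855
finger_force: 0.0
clock: 7.7
position: [0.4404, 0.3547, 0.2294]
tool_rot: [-3.141, 0.0, 1.572]
force: [0.5, -1.1, 0.3]
grip_width: 0.0854
finger_force: 0.0
[0.44104554 0.35247328 0.22973929]
```

View pics/w2.png

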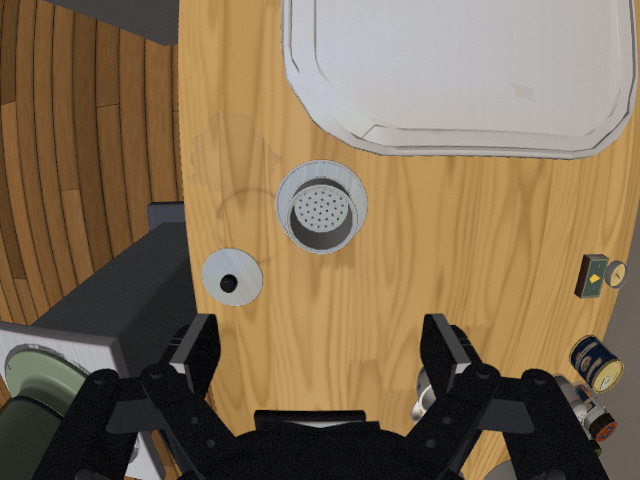

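Chamber rim centre (322,219), flange (321,205), lid brim (232,277), knob (229,284).

```bash
python3 - <<'E'
from h import *
f=load('w2')
for n,u,v,z in (('rim',322,219,.066),('flange',321.5,205,.011),('lid',232.5,277.5,.007),('knob',229,284,.029)): print(n,hit(f,u,v,z,True).round(4))
E
```

```text
rim [0.4432 0.3547]
flange [0.443  0.3543]
lid [0.3458 0.273 ]
knob [0.3471 0.2755]
```

```bash

python3 -m crank '{"travel":[[0.1,0.1,-4.5],[0.1,0.1,-9],[0.1,0.1,-13.5],[0.1,0.1,-17.5],[0.1,0.1,-19.2]],"turn":[[0,0,0],[0,0,0],[0,0,0],[0,0,0],[0,0,0]],"gripper":[0,0,0,0,0]}'
python3 -m crank '{"travel":[[0,0,-0.5],[0,0,-1],[0,0,-1],[0,0,-1],[0,0,-1]],"turn":[[0,0,0],[0,0,0],[0,0,0],[0,0,0],[0,0,0]],"gripper":[0,0.2,0.6,1,1]}' 35
python3 -m crank '{"travel":[[0,0,0],[0,0,0],[0,0,0.5],[0,0,3],[0,0,7]],"turn":[[0,0,0],[0,0,0],[0,0,0],[0,0,0],[0,0,0]],"gripper":[1,1,1,1,1]}' 35
```

```text
clock: 8.3
position: [0.4411, 0.3521, 0.0349]
tool_rot: [-3.139, 0.003, 1.569]
force: [0.8, 0.5, 0.3]
grip_width: 0.0857
finger_force: 0.0
clock: 8.8
position: [0.4423, 0.3551, 0.0288]
tool_rot: [3.141, -0.001, 1.571]
force: [-0.8, -0.2, 3.7]
grip_width: 0.06
finger_force: 38.2
clock: 9.3
position: [0.4409, 0.354, 0.0974]
tool_rot: [-3.139, 0.002, 1.571]
force: [-0.3, 1.3, 0.1]
grip_width: 0.0595
finger_force: 38.5
```

```bash
python3 - <<'E'
from h import *
im=cv2.imread('pics/top2.png')
cv2.imwrite('pics/c2.png',cv2.resize(im[235:315,260:350],None,fx=6,fy=6,interpolation=cv2.INTER_CUBIC))
E
```

```text
(no output)
```

View pics/c2.png

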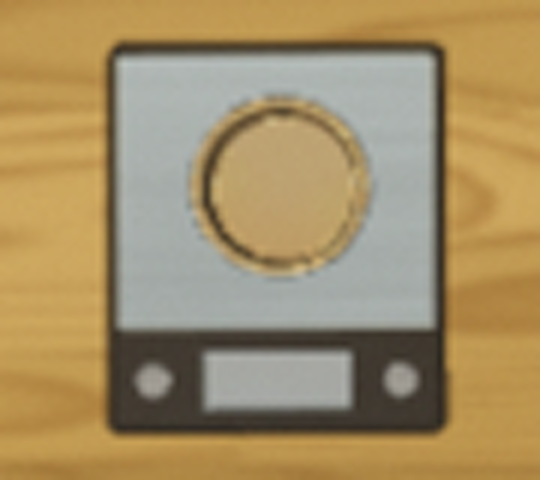

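Rim centre (281,185), plate spans (114–440, 53–329).

```bash
python3 - <<'E'
from h import *
f=load('top2')
R=lambda c,r,z:hit(f,(c+.5)/6-.5+260,(r+.5)/6-.5+235,z)
print(R(281,185.5,.112),R(277,191,.028),R(277,239,.028)); print(bot.observe()['position'])
E
```

```text
[0.44611253 0.00908885] [0.4453399 0.0125383] [0.42711874 0.01243231]
[0.44086646 0.35400803 0.09742007]
```

```bash

python3 -m crank '{"travel":[[0,-1,4],[0,-4,8],[0,-8,10],[0,-12.5,10],[0.5,-17,10]],"turn":[[0,0,0],[0,0,0],[0,0,0],[0,0,0],[0,0,0]],"gripper":[1,1,1,1,1]}'
python3 -m crank '{"travel":[[0,-4.5,0],[0,-9,0],[0,-13.5,0],[0,-16.5,0],[0,-17.3,0]],"turn":[[0,0,0],[0,0,0],[0,0,0],[0,0,0],[0,0,0]],"gripper":[1,1,1,1,1]}'
python3 -m crank '{"travel":[[0,0,-1],[0,0,-2],[0,0,-3],[0,0,-3.5],[0,0,-3.5]],"turn":[[0,0,0],[0,0,0],[0,0,0],[0,0,0],[0,0,0]],"gripper":[1,1,1,1,1]}'
python3 - <<'E'
from h import *
f=snap('scene','s3'); f=snap('top','top3'); print(bot.observe()['position'])
a=cv2.imread('pics/s3.png')[130:290,200:380]
b=cv2.imread('pics/top3.png')[230:320,260:350]
cv2.imwrite('pics/c3.png',np.hstack([cv2.resize(a,(400,356),interpolation=2),cv2.resize(b,(356,356),interpolation=2)]))
E
```

```text
clock: 9.8
position: [0.4463, 0.1836, 0.1989]
tool_rot: [3.141, -0.001, 1.572]
force: [1.8, 0.1, -0.8]
grip_width: 0.0597
finger_force: 38.5
clock: 10.3
position: [0.4465, 0.0087, 0.1984]
tool_rot: [3.141, 0.0, 1.567]
force: [-0.3, 0.9, -0.7]
grip_width: 0.0598
finger_force: 38.5
clock: 10.8
position: [0.4464, 0.0123, 0.1618]
tool_rot: [-3.14, 0.001, 1.572]
force: [-1.1, 0.2, -1.0]
grip_width: 0.0597
finger_force: 38.5
[0.44683927 0.01206704 0.16271117]
```

View pics/c3.png

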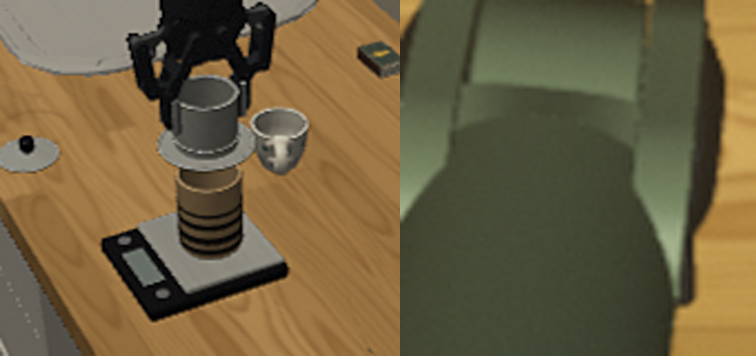

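The scene crop shows the filter held level just above the beaker, flange centred over the mouth. Lower it with the force watched.

```bash

python3 -m crank '{"travel":[[0,-0.1,-0.6],[0,-0.1,-1.2],[0,-0.1,-1.7],[0,-0.1,-2.1],[0,-0.1,-2.4]],"turn":[[0,0,0],[0,0,0],[0,0,0],[0,0,0],[0,0,0]],"gripper":[1,1,1,1,1]}'
python3 -m crank '{"travel":[[0,0,-0.2],[0,0,-0.4],[0,0,-0.5],[0,0,-0.5],[0,0,-0.5]],"turn":[[0,0,0],[0,0,0],[0,0,0],[0,0,0],[0,0,0]],"gripper":[1,1,1,1,1]}'
```

```text
clock: 11.4
position: [0.4467, 0.0108, 0.1384]
tool_rot: [-3.141, 0.0, 1.571]
force: [-0.7, 0.3, -1.8]
grip_width: 0.0597
finger_force: 38.5
clock: 11.9
position: [0.4469, 0.0108, 0.1339]
tool_rot: [3.141, -0.0, 1.571]
force: [0.4, 0.2, -1.5]
grip_width: 0.0599
finger_force: 38.5
```

```bash

python3 -m crank '{"travel":[[0,0,-0.1],[0,0,-0.15],[0,0,-0.2],[0,0,-0.2],[0,0,-0.2]],"turn":[[0,0,0],[0,0,0],[0,0,0],[0,0,0],[0,0,0]],"gripper":[1,1,1,1,1]}'
python3 -m crank '{"travel":[[0,0,0],[0,0,0],[0,0,0],[0,0,0],[0,0,0]],"turn":[[0,0,0],[0,0,0],[0,0,0],[0,0,0],[0,0,0]],"gripper":[0.28,0.2,0.1,0,0]}'
python3 -m crank '{"travel":[[0,0,1],[0,0,4],[0,0,8],[0,0,12],[0,0,14]],"turn":[[0,0,0],[0,0,0],[0,0,0],[0,0,0],[0,0,0]],"gripper":[0,0,0,0,0]}'
python3 -m crank '{"travel":[[0,4.5,0],[0,9,0],[-2,13.5,0],[-5,18,0],[-8,22,0]],"turn":[[0,0,0],[0,0,0],[0,0,0],[0,0,0],[0,0,0]],"gripper":[0,0,0,0,0]}'
```

```text
clock: 12.4
position: [0.4471, 0.0109, 0.132]
tool_rot: [3.141, -0.0, 1.571]
force: [0.1, 0.6, 6.8]
grip_width: 0.0597
finger_force: 39.0
clock: 12.9
position: [0.4468, 0.0108, 0.1318]
tool_rot: [-3.142, 0.0, 1.571]
force: [0.1, -1.3, -0.3]
grip_width: 0.0857
finger_force: 0.0
clock: 13.4
position: [0.4475, 0.0105, 0.2753]
tool_rot: [3.138, -0.001, 1.57]
force: [0.2, 0.4, -0.1]
grip_width: 0.0853
finger_force: 0.0
clock: 13.9
position: [0.3682, 0.2289, 0.2725]
tool_rot: [3.141, -0.0, 1.57]
force: [1.2, 0.2, -1.0]
grip_width: 0.0852
finger_force: 0.0
```

```bash

python3 -m crank '{"travel":[[-1,2,-3],[-2.2,4,-7],[-2.2,4.3,-11.5],[-2.2,4.3,-15.5],[-2.2,4.3,-18]],"turn":[[0,0,0],[0,0,0],[0,0,0],[0,0,0],[0,0,0]],"gripper":[0.2,0.3,0.4,0.4,0.4]}'
python3 - <<'E'
from h import *
f=snap('wrist','w4'); f=snap('scene','s4'); print(bot.observe()['position'], bot.observe()['grip_width'])
a=cv2.imread('pics/s4.png')[130:290,180:360]
cv2.imwrite('pics/c4.png',np.hstack([cv2.resize(a,(400,356),interpolation=2),cv2.imread('pics/w4.png')[124:480,120:520]]))
E
```

```text
clock: 14.4
position: [0.3466, 0.2701, 0.09]
tool_rot: [-3.141, 0.002, 1.571]
force: [-0.2, 0.9, 0.2]
grip_width: 0.0511
finger_force: 0.0
[0.34630851 0.26947721 0.09001698] 0.05110923797913314
```

View pics/c4.png

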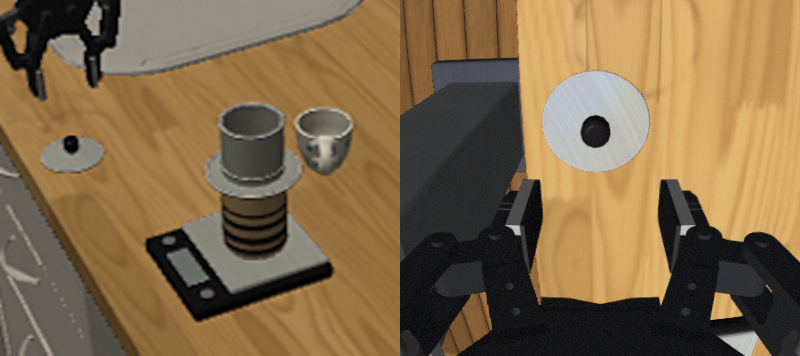

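Filter sits level on the beaker. Wrist: knob (315,255), brim centre (315.5,245).

```bash
python3 - <<'E'
from h import *
f=load('w4')
print(hit(f,315,255,.029,True),hit(f,315.5,245,.007,True),hit(f,262,245,.007,True),hit(f,369,245,.007,True),bot.observe()['position'])
E
```

```text
[0.34456498 0.27590136] [0.34460689 0.27445526] [0.30992762 0.2744484 ] [0.3791673  0.27445062] [0.34630851 0.26947721 0.09001698]
```

```bash

python3 -m crank '{"travel":[[-0.1,0.4,-2],[-0.1,0.4,-4.5],[-0.1,0.4,-6.5],[-0.1,0.4,-7.4],[-0.1,0.4,-7.6]],"turn":[[0,0,0],[0,0,0],[0,0,0],[0,0,0],[0,0,0]],"gripper":[0.4,0.4,0.4,0.4,0.4]}'
python3 -m crank '{"travel":[[0,0,0],[0,0,0],[0,0,0],[0,0,0],[0,0,0]],"turn":[[0,0,0],[0,0,0],[0,0,0],[0,0,0],[0,0,0]],"gripper":[0.6,0.8,1,1,1]}' 30
python3 -m crank '{"travel":[[0,0,0],[0,0,0],[0,0,0.5],[0,0,3],[0,0,6]],"turn":[[0,0,0],[0,0,0],[0,0,0],[0,0,0],[0,0,0]],"gripper":[1,1,1,1,1]}'
```

```text
clock: 15.0
position: [0.3466, 0.2747, 0.0164]
tool_rot: [3.141, -0.0, 1.57]
force: [0.7, 0.0, 1.0]
grip_width: 0.0513
finger_force: 0.0
clock: 15.5
position: [0.3467, 0.275, 0.0168]
tool_rot: [3.141, -0.001, 1.571]
force: [-0.5, -1.6, 13.5]
grip_width: 0.0161
finger_force: 29.0
clock: 16.0
position: [0.3459, 0.2741, 0.0765]
tool_rot: [-3.141, 0.001, 1.57]
force: [-0.3, -0.5, 0.2]
grip_width: 0.0159
finger_force: 29.5
```

```bash

python3 -m crank '{"travel":[[0.5,-0.5,4.5],[2,-2,9],[4.5,-4.5,12.5],[7.5,-8,15],[9.5,-12,16.5]],"turn":[[0,0,0],[0,0,0],[0,0,0],[0,0,0],[0,0,0]],"gripper":[1,1,1,1,1]}'
python3 -m crank '{"travel":[[0.3,-4,0],[0.5,-8,0],[0.5,-12,0],[0.5,-14,0],[0.5,-14.3,0]],"turn":[[0,0,0],[0,0,0],[0,0,0],[0,0,0],[0,0,0]],"gripper":[1,1,1,1,1]}'
python3 -m crank '{"travel":[[0,0,-1],[0,0,-2],[0,0,-2.5],[0,0,-2.5],[0,0,-2.5]],"turn":[[0,0,0],[0,0,0],[0,0,0],[0,0,0],[0,0,0]],"gripper":[1,1,1,1,1]}'
python3 - <<'E'
from h import *
f=snap('scene','s5'); print(bot.observe()['position'])
a=cv2.imread('pics/s5.png')[110:290,200:380]
cv2.imwrite('pics/c5.png',cv2.resize(a,(600,600),interpolation=2))
E
```

```text
clock: 16.5
position: [0.4427, 0.154, 0.2435]
tool_rot: [3.139, -0.002, 1.572]
force: [1.3, 0.4, -1.0]
grip_width: 0.0159
finger_force: 29.5
clock: 17.0
position: [0.4459, 0.009, 0.2415]
tool_rot: [3.141, -0.0, 1.567]
force: [-0.4, 0.5, -0.9]
grip_width: 0.0161
finger_force: 29.5
clock: 17.5
position: [0.4462, 0.0119, 0.2156]
tool_rot: [-3.141, 0.0, 1.571]
force: [0.2, 0.3, -1.0]
grip_width: 0.0157
finger_force: 29.5
[0.44636268 0.01181777 0.21583501]
```

View pics/c5.png

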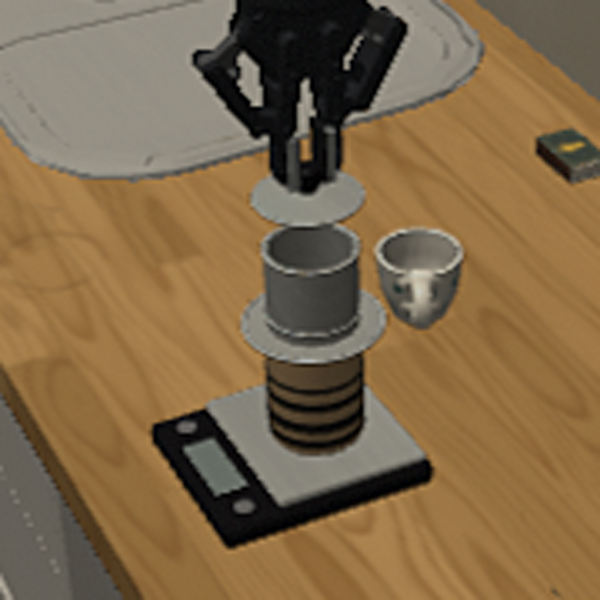

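The lid is level, centred about over the chamber (brim (308,198), rim (311,249)). Lower.

```bash

python3 -m crank '{"travel":[[0,-0.1,-0.8],[0,-0.1,-1.6],[0,-0.1,-2.3],[0,-0.1,-2.8],[0,-0.1,-3]],"turn":[[0,0,0],[0,0,0],[0,0,0],[0,0,0],[0,0,0]],"gripper":[1,1,1,1,1]}'
python3 -m crank '{"travel":[[0,0,-0.1],[0,0,-0.2],[0,0,-0.3],[0,0,-0.4],[0,0,-0.4]],"turn":[[0,0,0],[0,0,0],[0,0,0],[0,0,0],[0,0,0]],"gripper":[1,1,1,1,1]}'
```

```text
clock: 18.05
position: [0.4461, 0.0105, 0.1851]
tool_rot: [-3.141, 0.0, 1.571]
force: [0.4, -0.1, 0.6]
grip_width: 0.0163
finger_force: 29.5
clock: 18.55
position: [0.4463, 0.0105, 0.1818]
tool_rot: [3.142, -0.0, 1.571]
force: [0.5, 0.3, 0.6]
grip_width: 0.0161
finger_force: 29.5
```

```bash

python3 -m crank '{"travel":[[0,0,-0.1],[0,0,-0.15],[0,0,-0.2],[0,0,-0.25],[0,0,-0.25]],"turn":[[0,0,0],[0,0,0],[0,0,0],[0,0,0],[0,0,0]],"gripper":[1,1,1,1,1]}'
```

```text
clock: 19.05
position: [0.447, 0.0105, 0.1801]
tool_rot: [3.14, -0.001, 1.571]
force: [-2.7, -0.1, 18.7]
grip_width: 0.0161
finger_force: 31.2
```

```bash

python3 -m crank '{"travel":[[0,0,0.1],[0,0,0.15],[0,0,0.15],[0,0,0.15],[0,0,0.15]],"turn":[[0,0,0],[0,0,0],[0,0,0],[0,0,0],[0,0,0]],"gripper":[1,0.75,0.6,0.5,0.4]}'
python3 -m crank '{"travel":[[0,0,0.5],[0,0,2],[0,0,5],[0,0,8],[0,0,9]],"turn":[[0,0,0],[0,0,0],[0,0,0],[0,0,0],[0,0,0]],"gripper":[0.4,0.4,0.4,0,0]}'
python3 -m crank '{"travel":[[0,-4.5,0],[0,-9,0],[0,-13.5,0],[0,-18,0],[0,-22.5,0]],"turn":[[0,0,0],[0,0,0],[0,0,0],[0,0,0],[0,0,0]],"gripper":[0,0,0,0,0]}'
python3 -m crank '{"travel":[[0,-4.5,-2],[0.3,-9,-6],[0.6,-13.5,-9],[0.6,-18,-12],[0.6,-20.1,-12]],"turn":[[0,0,0],[0,0,0],[0,0,0],[0,0,0],[0,0,0]],"gripper":[0,0,0,0,0]}'
python3 - <<'E'
from h import *
snap('wrist','w6');snap('scene','s6'); print(bot.observe()['position'])
a=cv2.imread('pics/s6.png')[100:280,200:360]
cv2.imwrite('pics/c6.png',np.hstack([cv2.resize(a,(338,380),interpolation=2),cv2.imread('pics/w6.png')[100:480,100:540]]))
E
```

```text
clock: 19.55
position: [0.4462, 0.0106, 0.1807]
tool_rot: [-3.141, 0.0, 1.571]
force: [0.4, 0.1, 0.6]
grip_width: 0.0513
finger_force: 0.0
clock: 20.05
position: [0.4471, 0.0105, 0.2734]
tool_rot: [3.138, -0.001, 1.57]
force: [0.4, -1.1, -0.3]
grip_width: 0.0781
finger_force: 0.0
clock: 20.55
position: [0.4459, -0.2161, 0.2708]
tool_rot: [3.142, -0.0, 1.571]
force: [0.5, 1.7, 0.3]
grip_width: 0.0854
finger_force: 0.0
clock: 21.05
position: [0.451, -0.4166, 0.1475]
tool_rot: [-3.138, -0.002, 1.57]
force: [0.9, 0.1, 0.5]
grip_width: 0.0854
finger_force: 0.0
[ 0.44974827 -0.41963524  0.148547  ]
```

View pics/c6.png

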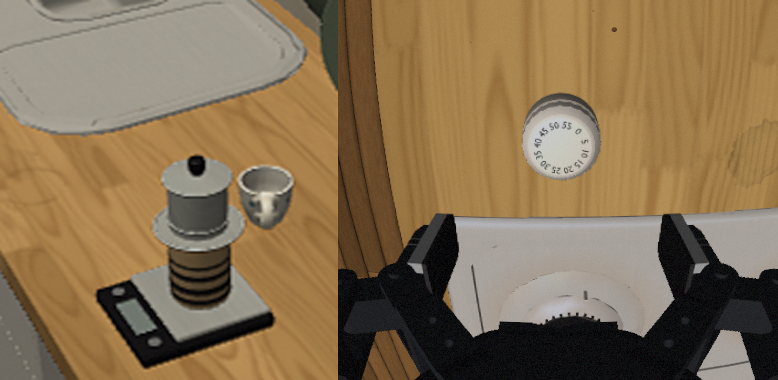

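Lid closed and level. Timer face centre at wrist pixel (323,249).

```bash
python3 - <<'E'
from h import *
f=load('w6')
print(hit(f,323,249,.046,True),hit(f,284,240,.025,True),hit(f,362,240,.025,True),hit(f,323,193.5,0.012,True),bot.observe()['position'])
E
```

```text
[ 0.45374975 -0.42123454] [ 0.42447167 -0.42149825] [ 0.48331106 -0.42151514] [ 0.45390808 -0.38853529] [ 0.44974827 -0.41963524  0.148547  ]
```

```bash

python3 -m crank '{"travel":[[0.3,0,-4],[0.3,0,-8],[0.3,0,-11.5],[0.3,0,-13.5],[0.3,0,-14.2]],"turn":[[0,0,0],[0,0,0],[0,0,0],[0,0,0],[0,0,0]],"gripper":[0,0,0,0,0]}'
python3 -m crank '{"travel":[[0,0,0],[0,0,0],[0,0,0],[0,0,0],[0,0,0]],"turn":[[0,0,0],[0,0,0],[0,0,0],[0,0,0],[0,0,0]],"gripper":[0.2,0.5,1,1,1]}' 35
python3 -m crank '{"travel":[[0,0,0],[0,0,0.5],[0,0,3],[0,0,7],[0,0,11]],"turn":[[0,0,0],[0,0,0],[0,0,0],[0,0,0],[0,0,0]],"gripper":[1,1,1,1,1]}' 35
```

```text
clock: 21.65
position: [0.4544, -0.4143, 0.0067]
tool_rot: [-3.139, -0.002, 1.571]
force: [-0.2, -0.4, 0.6]
grip_width: 0.0855
finger_force: 0.0
clock: 22.15
position: [0.4558, -0.4158, 0.0103]
tool_rot: [3.14, 0.001, 1.571]
force: [-2.5, 2.0, 9.2]
grip_width: 0.0583
finger_force: 38.2
clock: 22.65
position: [0.4551, -0.4153, 0.1206]
tool_rot: [-3.141, -0.0, 1.57]
force: [1.0, -0.6, 0.4]
grip_width: 0.0584
finger_force: 38.1
```

```bash

python3 -m crank '{"travel":[[0,1,4],[0,4,8],[0,8,11.5],[0,12,13],[0,16.5,13]],"turn":[[0,0,0],[0,0,0],[0,0,0],[0,0,0],[0,0,0]],"gripper":[1,1,1,1,1]}'
python3 -m crank '{"travel":[[0,4.5,0],[0,9,0],[0,13.5,0],[0,18,0],[0,22.5,0]],"turn":[[0,0,0],[0,0,0],[0,0,0],[0,0,0],[0,0,0]],"gripper":[1,1,1,1,1]}'
python3 -m crank '{"travel":[[0,4.5,0],[0,9,0],[-1,13,0],[-2.5,15.4,0],[-2.7,15.6,0]],"turn":[[0,0,0],[0,0,0],[0,0,0],[0,0,0],[0,0,0]],"gripper":[1,1,1,1,1]}'
python3 -m crank '{"travel":[[0,0,-4],[0,0,-8],[0,0,-12],[0,0,-16],[0,0,-18]],"turn":[[0,0,0],[0,0,0],[0,0,0],[0,0,0],[0,0,0]],"gripper":[1,1,1,1,1]}'
```

```text
clock: 23.15
position: [0.4558, -0.2497, 0.2517]
tool_rot: [3.137, 0.001, 1.57]
force: [1.5, 0.0, -1.8]
grip_width: 0.0583
finger_force: 38.1
clock: 23.65
position: [0.455, -0.0236, 0.2496]
tool_rot: [3.14, -0.001, 1.571]
force: [0.3, 0.0, -0.5]
grip_width: 0.0582
finger_force: 38.1
clock: 24.15
position: [0.4268, 0.1335, 0.2493]
tool_rot: [-3.142, -0.001, 1.575]
force: [0.3, -1.0, -0.5]
grip_width: 0.0583
finger_force: 38.1
clock: 24.65
position: [0.4277, 0.1296, 0.0668]
tool_rot: [-3.14, 0.001, 1.57]
force: [1.2, -0.1, -1.0]
grip_width: 0.0583
finger_force: 38.2
```

```bash

python3 -m crank '{"travel":[[0,0.1,-2],[0,0.1,-3.5],[0,0.1,-4.7],[0,0.1,-5.2],[0,0.1,-5.4]],"turn":[[0,0,0],[0,0,0],[0,0,0],[0,0,0],[0,0,0]],"gripper":[1,1,1,1,1]}'
python3 -m crank '{"travel":[[0,0,-0.1],[0,0,-0.2],[0,0,-0.2],[0,0,-0.2],[0,0,-0.2]],"turn":[[0,0,0],[0,0,0],[0,0,0],[0,0,0],[0,0,0]],"gripper":[1,1,1,1,1]}'
```

```text
clock: 25.15
position: [0.4285, 0.1314, 0.0148]
tool_rot: [3.141, -0.0, 1.57]
force: [-0.0, -0.2, -0.8]
grip_width: 0.0583
finger_force: 38.2
clock: 25.65
position: [0.4284, 0.1317, 0.013]
tool_rot: [3.141, -0.0, 1.571]
force: [-0.5, 0.0, -1.2]
grip_width: 0.0581
finger_force: 38.2
```

```bash

python3 -m crank '{"travel":[[0,0,-0.1],[0,0,-0.2],[0,0,-0.25],[0,0,-0.25],[0,0,-0.25]],"turn":[[0,0,0],[0,0,0],[0,0,0],[0,0,0],[0,0,0]],"gripper":[1,1,1,1,1]}'
python3 -m crank '{"travel":[[0,0,0],[0,0,0],[0,0,0],[0,0,0],[0,0,0]],"turn":[[0,0,0],[0,0,0],[0,0,0],[0,0,0],[0,0,0]],"gripper":[0.28,0.2,0.1,0,0]}'
python3 -m crank '{"travel":[[0,0,3],[0,0,7.5],[0,0,12],[0,0,16.5],[0,0,21]],"turn":[[0,0,0],[0,0,0],[0,0,0],[0,0,0],[0,0,0]],"gripper":[0,0,0,0,0]}'
python3 -m crank '{"travel":[[0,-4.5,4],[0,-9,4],[0,-13.5,4],[0,-18,4],[0,-22.5,4]],"turn":[[0,0,-8],[0,0,-16],[0,0,-24],[0,0,-32],[0,0,-40]],"gripper":[0,0,0,0,0]}'
python3 -m crank '{"travel":[[0,-4.5,0],[0,-9,0],[-2,-13.5,0],[-5,-18,0],[-7,-18.5,0]],"turn":[[0,0,-8],[0,0,-16],[0,0,-24],[0,0,-32],[0,0,-40]],"gripper":[0,0,0,0,0]}'
python3 - <<'E'
from h import *
snap('top','top7');snap('scene','s7');
im=cv2.imread('pics/top7.png')
cv2.imwrite('pics/c7.png',cv2.resize(im[225:315,240:350],None,fx=6,fy=6,interpolation=cv2.INTER_CUBIC))
E
```

```text
clock: 26.15
position: [0.4283, 0.1316, 0.0103]
tool_rot: [-3.141, -0.0, 1.571]
force: [-0.2, 0.8, 1.2]
grip_width: 0.0582
finger_force: 38.4
clock: 26.65
position: [0.4283, 0.1315, 0.0103]
tool_rot: [-3.142, 0.0, 1.571]
force: [0.5, 0.5, 1.6]
grip_width: 0.0854
finger_force: 0.0
clock: 27.15
position: [0.4279, 0.1312, 0.2221]
tool_rot: [-3.141, 0.0, 1.57]
force: [0.6, 0.8, -0.1]
grip_width: 0.0854
finger_force: 0.0
clock: 27.65
position: [0.4279, -0.095, 0.2606]
tool_rot: [3.141, -0.001, 0.867]
force: [0.6, 0.7, -0.2]
grip_width: 0.0852
finger_force: 0.0
clock: 28.15
position: [0.3558, -0.2824, 0.2606]
tool_rot: [3.14, 0.0, 0.164]
force: [0.7, 1.1, 0.0]
grip_width: 0.0856
finger_force: 0.0
```

View pics/c7.png

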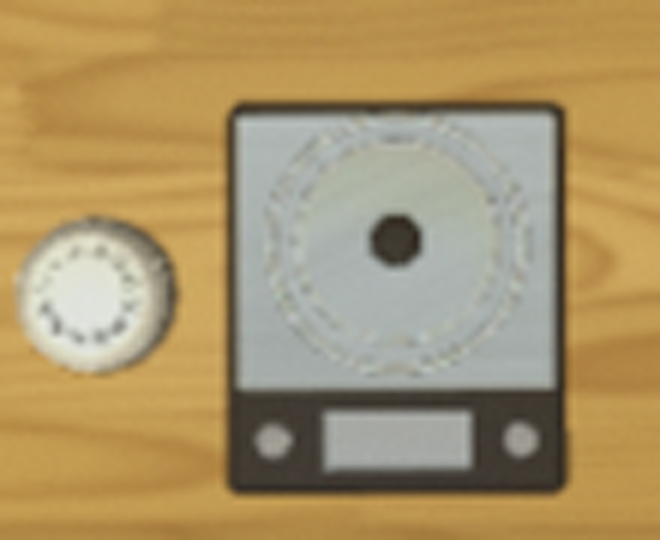

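Timer dial centre (87,294), its right base edge at 176; scale's left edge 228, mid-depth row 297; knob (396,240), flange spanning 266–526 × 112–374.

```bash
python3 - <<'E'
from h import *
f=load('top7')
R=lambda c,r,z:hit(f,(c+.5)/6-.5+240,(r+.5)/6-.5+225,z).round(4)
print('dial',R(87,294,.046),'left',R(16,294,.03),'right',R(176,295,.01),'top/bot',R(95,215,.02),R(95,374,.02))
print('scaleL',R(228,297,.028),'R',R(566,297,.028),'knob',R(396,240,.193),'flange',R(396,243,.115))
E
```

```text
dial [0.4286 0.1281] left [0.4285 0.1566] right [0.4284 0.0978] top/bot [0.4588 0.1282] [0.3982 0.1275]
scaleL [0.4277 0.0766] R [ 0.4281 -0.0518] knob [0.4467 0.0089] flange [0.4469 0.0108]
```

```bash

python3 -m crank '{"travel":[[-0.3,-0.1,-4.5],[-0.5,-0.2,-9],[-0.5,-0.2,-13.5],[-0.5,-0.2,-17.5],[-0.5,-0.2,-19]],"turn":[[0,0,-8],[0,0,-15.9],[0,0,-15.9],[0,0,-15.9],[0,0,-15.9]],"gripper":[0.4,0.5,0.5,0.5,0.5]}'
python3 - <<'E'
from h import *
snap('wrist','w8'); print(bot.observe()['position'],bot.observe()['tool_rot'],bot.observe()['qpos'])
cv2.imwrite('pics/c8.png',cv2.imread('pics/w8.png')[60:440,120:520])
E
```

```text
clock: 28.75
position: [0.3524, -0.2791, 0.0672]
tool_rot: [-3.14, 0.004, -0.101]
force: [-0.1, -1.1, 0.6]
grip_width: 0.0423
finger_force: 0.0
[ 0.35228403 -0.27914172  0.06675461] [-3.13970672  0.00407205 -0.10133052] [ 0.04383188  0.66251264  0.67601364  2.19570512 -0.81435408  0.55713626
 -0.33003831]
```

View pics/c8.png

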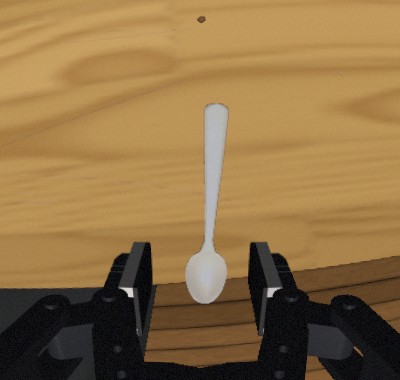

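Handle tip (336,164), neck (328,305), bowl tip (326,364) in full-frame pixels.

```bash
python3 - <<'E'
from h import *
f=load('w8')
p=[hit(f,u,v,.005,True) for u,v in ((336,164),(328,305),(326,364))]
d=p[2]-p[0]; print(p,(p[0]+p[2])/2,np.hypot(*d),np.degrees(np.arctan2(d[1],d[0])),bot.observe()['position'])
E
```

```text
[array([ 0.41165103, -0.29474676]), array([ 0.32571793, -0.28213428]), array([ 0.27967771, -0.27653872])] [ 0.34566437 -0.28564274] 0.13322345456638637 172.14463145253904 [ 0.35228403 -0.27914172  0.06675461]
```

```bash

python3 -m crank '{"travel":[[-0.2,-0.3,-1.5],[-0.2,-0.3,-3],[-0.2,-0.3,-4.5],[-0.2,-0.3,-5.2],[-0.2,-0.3,-5.3]],"turn":[[0,0,0],[0,0,0],[0,0,0],[0,0,0],[0,0,0]],"gripper":[0.5,0.5,0.5,0.5,0.5]}'
```

```text
clock: 29.3
position: [0.3515, -0.2832, 0.0173]
tool_rot: [-3.141, 0.0, -0.102]
force: [0.3, -0.6, 0.7]
grip_width: 0.0427
finger_force: 0.0
```

```bash

python3 -m crank '{"travel":[[-0.2,-0.2,-0.6],[-0.2,-0.2,-1.1],[-0.2,-0.2,-1.3],[-0.2,-0.2,-1.3],[-0.2,-0.2,-1.3]],"turn":[[0,0,-1],[0,0,-1],[0,0,-1],[0,0,-1],[0,0,-1]],"gripper":[0.5,0.5,0.5,0.5,0.5]}'
python3 -m crank '{"travel":[[0,0,0],[0,0,0],[0,0,0],[0,0,0],[0,0,0]],"turn":[[0,0,0],[0,0,0],[0,0,0],[0,0,0],[0,0,0]],"gripper":[0.7,0.85,1,1,1]}' 35
```

```text
clock: 29.8
position: [0.3493, -0.2855, 0.0044]
tool_rot: [3.142, -0.0, -0.12]
force: [0.1, 0.2, 0.4]
grip_width: 0.0429
finger_force: 0.0
clock: 30.3
position: [0.3494, -0.2856, 0.0046]
tool_rot: [3.141, -0.0, -0.121]
force: [-0.1, 1.1, 6.3]
grip_width: 0.0184
finger_force: 33.9
```

```bash

python3 -m crank '{"travel":[[0,0,0],[0,0,0.1],[0,0,0.3],[0,0,0.4],[0,0,0.4]],"turn":[[0,0,0],[0,0,0],[0,0,0],[0,0,0],[0,0,0]],"gripper":[1,1,1,1,1]}'
python3 - <<'E'
from h import *
snap('wrist','w9')
cv2.imwrite('pics/c9.png',cv2.resize(cv2.imread('pics/w9.png')[120:480,200:440],None,fx=1.6,fy=1.6))
E
```

```text
clock: 30.8
position: [0.3494, -0.2855, 0.0084]
tool_rot: [3.141, -0.0, -0.12]
force: [-0.0, 0.5, -1.0]
grip_width: 0.013
finger_force: 31.0
```

View pics/c9.png

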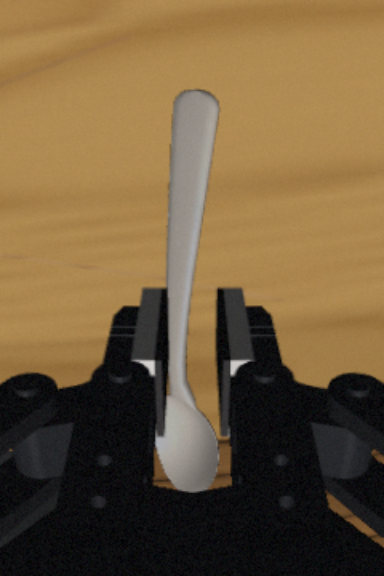

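```bash

python3 -m crank '{"travel":[[0,0,0.1],[0,0,0.2],[0,0,0.3],[0,0,0.3],[0,0,0.3]],"turn":[[0,0,0],[0,0,0],[0,0,0],[0,0,0],[0,0,0]],"gripper":[1,1,1,1,1]}'
python3 - <<'E'
from h import *
snap('top','top9')
im=cv2.imread('pics/top9.png'); snap('scene','s9')
a=cv2.resize(im[250:345,400:470],None,fx=5,fy=5,interpolation=2); b=cv2.resize(cv2.imread('pics/s9.png')[270:375,250:370],None,fx=3.6,fy=3.6,interpolation=2)
h=min(len(a),len(b)); cv2.imwrite('pics/c10.png',np.hstack([a[:h],b[:h]]))
E
```

```text
clock: 31.35
position: [0.3493, -0.2855, 0.0113]
tool_rot: [3.142, -0.0, -0.12]
force: [-0.6, -0.1, 0.6]
grip_width: 0.0128
finger_force: 31.0
```

View pics/c10.png

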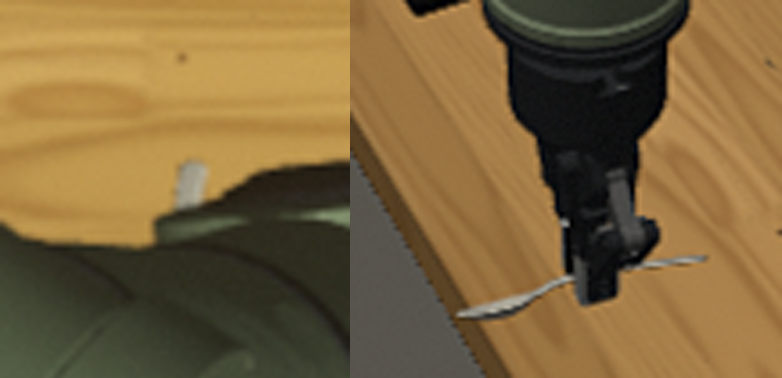

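The scene crop shows the spoon held between the fingers, lifted off the worktop. I've used my picture allowance (one over), so from here I measure by code only.

```bash

python3 -m crank '{"travel":[[0,0,1],[0,0,3],[0,0,5],[0,0,6],[0,0,6]],"turn":[[0,0,0],[0,0,0],[0,0,0],[0,0,0],[0,0,0]],"gripper":[1,1,1,1,1]}'
python3 - <<'E'
from h import *
f=load('w9')
p=[hit(f,u,v,.008,True) for u,v in ((322,176),(320,427.5))]
d=p[1]-p[0]; print(p,(p[0]+p[1])/2,np.hypot(*d),np.degrees(np.arctan2(d[1],d[0])))
s=bot.observe();print(s['position'],s['tool_rot'],s['qpos'],s['grip_width'],s['force'])
E
```

```text
clock: 31.95
position: [0.3499, -0.2856, 0.0724]
tool_rot: [3.141, -0.002, -0.12]
force: [0.3, 0.2, -0.7]
grip_width: 0.0128
finger_force: 31.1
[array([ 0.41179659, -0.29461149]), array([ 0.2798046 , -0.27781687])] [ 0.34580059 -0.28621418] 0.13305617125924496 172.74866849948836
[ 0.34994811 -0.28555558  0.07235103] [ 3.14095912e+00 -1.81588300e-03 -1.19951843e-01] [ 0.04723572  0.65488573  0.69259495  2.1935121  -0.81195587  0.56614541
 -0.33501214] 0.012758747050640493 [ 0.34742405  0.23319409 -0.66704192]
```

```bash

python3 -m crank '{"travel":[[1.5,1,1],[3,2,2],[4.5,3,3],[6,4,3],[7.5,5,3]],"turn":[[0,0,8.3],[0,0,16.6],[0,0,24.9],[0,0,33.2],[0,0,41.5]],"gripper":[1,1,1,1,1]}'
python3 -m crank '{"travel":[[0,0,0],[0,0,0],[0,0,0],[0,0,0],[0,0,0]],"turn":[[0,0,8.3],[0,0,16.6],[0,0,24.9],[0,0,33.2],[0,0,41.5]],"gripper":[1,1,1,1,1]}'
python3 -m crank '{"travel":[[0,0,0],[0,0,0],[0,0,0],[0,0,0],[0,0,0]],"turn":[[0,0,8.3],[0,0,16.6],[0,0,24.9],[0,0,33.2],[0,0,41.5]],"gripper":[1,1,1,1,1]}'
python3 -m crank '{"travel":[[0,0,0],[0,0,0],[0,0,0],[0,0,0],[0,0,0]],"turn":[[0,0,8.3],[0,0,16.6],[0,0,24.9],[0,0,33.2],[0,0,41.5]],"gripper":[1,1,1,1,1]}'
python3 -c "
from h import *;print(bot.observe()['qpos'])"
```

```text
clock: 32.45
position: [0.4249, -0.2347, 0.1009]
tool_rot: [-3.141, -0.0, 0.61]
force: [-0.3, 0.6, -0.7]
grip_width: 0.0128
finger_force: 31.1
clock: 32.95
position: [0.4241, -0.2351, 0.1006]
tool_rot: [-3.141, -0.001, 1.334]
force: [-0.5, -1.1, 0.1]
grip_width: 0.0132
finger_force: 31.1
clock: 33.45
position: [0.4241, -0.2351, 0.1007]
tool_rot: [3.141, -0.001, 2.058]
force: [-0.7, -0.2, -0.5]
grip_width: 0.0131
finger_force: 31.1
clock: 33.95
position: [0.4242, -0.235, 0.1007]
tool_rot: [3.141, -0.001, 2.783]
force: [0.1, 0.4, -0.6]
grip_width: 0.013
finger_force: 31.1
[ 0.39751143  0.50476438 -0.01719311  2.07094092  0.0135858   0.5666092
  1.58309684]
```

```bash

python3 -m crank '{"travel":[[0,3,0],[0,7,0],[0,11,0],[0,14,0],[0,14.8,0]],"turn":[[0,0,8],[0,0,16],[0,0,20.9],[0,0,20.9],[0,0,20.9]],"gripper":[1,1,1,1,1]}'
python3 -m crank '{"travel":[[0,0,-2],[0,0,-4.5],[0,0,-6.5],[0,0,-7.5],[0,0,-8]],"turn":[[0,0,0],[0,0,0],[0,0,0],[0,0,0],[0,0,0]],"gripper":[1,1,1,1,1]}'
python3 -c "
from h import *;s=bot.observe();print(s['position'],s['tool_rot'])"
```

```text
clock: 34.45
position: [0.424, -0.0842, 0.1008]
tool_rot: [3.14, -0.001, -3.138]
force: [-0.0, -0.4, 0.4]
grip_width: 0.0133
finger_force: 31.1
clock: 34.95
position: [0.424, -0.0885, 0.0206]
tool_rot: [-3.141, -0.001, 3.14]
force: [-1.7, -7.9, 10.3]
grip_width: 0.0127
finger_force: 31.6
[ 0.42396856 -0.08848137  0.02057486] [-3.14121607e+00 -8.70865578e-04  3.13970441e+00]
```

```bash

python3 -m crank '{"travel":[[0,0,1],[0,0,2],[0,0,3],[0,0,3],[0,0,3]],"turn":[[0,0,0],[0,0,0],[0,0,0],[0,0,0],[0,0,0]],"gripper":[1,1,1,1,1]}'
python3 - <<'E'
from h import *
f=snap('wrist','w11'); s=bot.observe(); print(s['position'],s['force'])
for n in ('w9','w11'):
    im=cv2.imread(f'pics/{n}.png'); h=cv2.cvtColor(im,cv2.COLOR_BGR2HSV)
    m=((h[...,1]<70)&(h[...,2]>75)).astype(np.uint8)
    print(n)
    for v in range(120,440,12):
        r=m[v,240:400]; d=np.flatnonzero(np.diff(np.r_[0,r,0])); print(v,[(240+a,240+b) for a,b in zip(d[::2],d[1::2]) if b-a>4])
E
```

```text
clock: 35.45
position: [0.4247, -0.0875, 0.0519]
tool_rot: [-3.142, 0.001, 3.141]
force: [-0.4, -0.1, 0.4]
grip_width: 0.0128
finger_force: 33.4
[ 0.42445679 -0.08743643  0.05153948] [0.69232125 0.14187459 0.03575653]
w9
120 []
132 []
144 []
156 []
168 []
180 [(np.int64(311), np.int64(334))]
192 [(np.int64(308), np.int64(336))]
204 [(np.int64(307), np.int64(334))]
216 [(np.int64(307), np.int64(333))]
228 [(np.int64(306), np.int64(331))]
240 [(np.int64(306), np.int64(329))]
252 [(np.int64(305), np.int64(327))]
264 [(np.int64(305), np.int64(325))]
276 [(np.int64(305), np.int64(323))]
288 [(np.int64(304), np.int64(322))]
300 [(np.int64(305), np.int64(320))]
312 [(np.int64(305), np.int64(319))]
324 [(np.int64(305), np.int64(317))]
336 [(np.int64(306), np.int64(317))]
348 [(np.int64(290), np.int64(297)), (np.int64(305), np.int64(316)), (np.int64(344), np.int64(351))]
360 [(np.int64(306), np.int64(318))]
372 [(np.int64(304), np.int64(322))]
384 [(np.int64(303), np.int64(331))]
396 [(np.int64(297), np.int64(336))]
408 [(np.int64(300), np.int64(337))]
420 [(np.int64(306), np.int64(334))]
432
[... 574 characters left out ...]
4(318)), (np.int64(340), np.int64(353))]
324 [(np.int64(285), np.int64(299)), (np.int64(306), np.int64(317)), (np.int64(341), np.int64(355)), (np.int64(395), np.int64(400))]
336 [(np.int64(284), np.int64(298)), (np.int64(306), np.int64(316)), (np.int64(343), np.int64(356)), (np.int64(394), np.int64(400))]
348 [(np.int64(291), np.int64(298)), (np.int64(306), np.int64(316)), (np.int64(343), np.int64(350)), (np.int64(393), np.int64(400))]
360 [(np.int64(307), np.int64(318)), (np.int64(392), np.int64(400))]
372 [(np.int64(304), np.int64(322))]
384 [(np.int64(303), np.int64(331))]
396 [(np.int64(298), np.int64(336))]
408 [(np.int64(302), np.int64(336))]
420 [(np.int64(308), np.int64(333))]
432 []
```

```bash
python3 - <<'E'
from h import *
from scipy.spatial.transform import Rotation as Ro
f=load('w9'); T=np.array([.3494,-.2855,.0084]); R=Ro.from_euler('xyz',[np.pi,0,-.12]).as_matrix()
for n,u,v in (('padtip in',303,301),('padtip out',290,301),('link top',267.5,312),('link outer',262,335),('knuckle outer',200,357),('knuckle top',212,354),('knuckle bot',230,372)):
    c,d=ray(f,u,v,True); c=R.T@(c-T); d=R.T@d
    for x in (.011,0): t=(x-c[0])/d[0]; p=c+t*d; print(n,x,(p*1000).round(1))
g=load('s9')
for z in (-.01,0,.01,.02): print(z,proj(g,[.349,-.2855,z]))
print('tip px',318.6,354.7, proj(g,[.349,-.2855,0.0113]))
E
```

```text
padtip in 0.011 [11.  -6.4 -3.1]
padtip in 0 [ 0.  -7.5 17.9]
padtip out 0.011 [ 11.  -11.9  -3.2]
padtip out 0 [  0.  -13.8  17.9]
link top 0.011 [ 11.  -20.3 -12.9]
link top 0 [  0.  -23.5   6.6]
link outer 0.011 [ 11.  -20.2 -30.1]
link outer 0 [  0.  -23.3 -13.1]
knuckle outer 0.011 [ 11.  -39.3 -45.2]
knuckle outer 0 [  0.  -45.3 -30.6]
knuckle top 0.011 [ 11.  -35.6 -43.1]
knuckle top 0 [  0.  -41.1 -28.1]
knuckle bot 0.011 [ 11.  -27.4 -52.3]
knuckle bot 0 [  0.  -31.6 -38.7]
-0.01 [315.84102719 356.33630952]
0 [315.7816763  352.64803432]
0.01 [315.72167457 348.91931289]
0.02 [315.66101121 345.14947627]
tip px 318.6 354.7 [315.71382598 348.43157361]
```

```bash

python3 -m crank '{"travel":[[0,-2,1],[0,-5,2],[0,-9,4],[0,-13,4],[0,-13,4]],"turn":[[0,0,0],[0,0,0],[0,0,0],[0,0,0],[0,0,0]],"gripper":[1,1,1,1,1]}'
python3 - <<'E'
from h import *
from scipy import ndimage
g0=load('s7'); g1=snap('scene','s12'); t0=load('top7'); t1=snap('top','top12')
for n,a,b,(u0,u1,v0,v1) in (('scene',g0,g1,(235,335,150,285)),('top',t0,t1,(240,340,235,312))):
    A,B=[x['pixels'][v0:v1,u0:u1].astype(int) for x in (a,b)]
    m=np.abs(A-B).max(2)>35
    l,k=ndimage.label(m); print(n,m.sum(),[(o[1].start+u0,o[1].stop+u0,o[0].start+v0,o[0].stop+v0) for i,o in enumerate(ndimage.find_objects(l)) if (l==i+1).sum()>6])
for p in ([.4467,.009,.193],[.4467,.011,.17],[.4467,.011,.112],[.446,.011,.03],[.36,-.0525,.028]): print(p,proj(g0,p).round(1))
E
```

```text
clock: 36.0
position: [0.4237, -0.2225, 0.0915]
tool_rot: [-3.14, 0.001, 3.135]
force: [-0.5, 1.6, -1.1]
grip_width: 0.0127
finger_force: 33.4
scene 3231 [(282, 335, 150, 221), (278, 283, 188, 206), (281, 290, 208, 214), (311, 335, 208, 285), (325, 334, 212, 221), (286, 292, 217, 219)]
top 91 [(301, 311, 243, 245), (305, 311, 260, 270), (299, 304, 261, 270)]
[0.4467, 0.009, 0.193] [292.1 174.3]
[0.4467, 0.011, 0.17] [292.1 183.4]
[0.4467, 0.011, 0.112] [293.  206.5]
[0.446, 0.011, 0.03] [294.  237.3]
[0.36, -0.0525, 0.028] [269.7 266.2]
```

```bash

python3 - <<'E'
from h import *
for n in ('top7','top12'):
    f=load(n); g=cv2.cvtColor(f['pixels'],cv2.COLOR_RGB2GRAY).astype(float)
    p=g[256:274,296:317]; w=np.clip(110-p,0,None); vv,uu=np.mgrid[256:274,296:317]
    k=((w*uu).sum()/w.sum(),(w*vv).sum()/w.sum()); print(n,'knob',np.round(k,2),hit(f,*k,.193).round(4))
a,b=[load(n)['pixels'] for n in ('top7','top12')]
T=cv2.cvtColor(a,cv2.COLOR_RGB2GRAY);U=cv2.cvtColor(b,cv2.COLOR_RGB2GRAY)
for nm,(u0,u1,v0,v1) in {'lid':(287,325,248,284),'flange':(283,330,242,290),'plateedge':(278,335,285,308)}.items():
    print(nm,cv2.phaseCorrelate(T[v0:v1,u0:u1].astype(np.float32),U[v0:v1,u0:u1].astype(np.float32),cv2.createHanningWindow((u1-u0,v1-v0),cv2.CV_32F)))
E
```

```text
top7 knob [305.59 264.45] [0.4469 0.0089]
top12 knob [303.   264.55] [0.4467 0.0141]
lid ((-2.295775395716735, -0.16821285288067855), 0.9785198801093631)
flange ((-2.3914879068288073, -0.04277804017507236), 0.9759304713871744)
plateedge ((0.02379823979521234, 0.0029111704938635796), 0.9883913775285085)
```

```bash

python3 -m crank '{"travel":[[0,0,0],[0,0,0],[0,0,0],[0,0,0],[0,0,0]],"turn":[[6,0,0],[12,0,0],[18,0,0],[18,0,0],[18,0,0]],"gripper":[1,1,1,1,1]}'
python3 -m crank '{"travel":[[0,3,-1],[0,6,-2],[0,9,-3],[0,12,-4],[0,13,-4]],"turn":[[0,0,0],[0,0,0],[0,0,0],[0,0,0],[0,0,0]],"gripper":[1,1,1,1,1]}'
python3 -c "
from h import *;s=bot.observe();print(s['position'],s['tool_rot'],s['qpos'])"
```

```text
clock: 36.6
position: [0.424, -0.2168, 0.0907]
tool_rot: [2.827, -0.001, 3.141]
force: [-0.1, 0.0, -0.7]
grip_width: 0.0127
finger_force: 33.4
clock: 37.1
position: [0.4233, -0.083, 0.0508]
tool_rot: [2.827, -0.002, -3.135]
force: [0.2, 0.6, -0.2]
grip_width: 0.0124
finger_force: 33.4
[ 0.42326925 -0.08296149  0.05080247] [ 2.82705098e+00 -1.62947879e-03 -3.13543841e+00] [ 0.58240561  0.63327286 -0.39233434  2.13741015 -0.1583493   0.49672325
  1.97017968]
```

```bash

python3 -m crank '{"travel":[[0.1,0.1,-0.8],[0.1,0.1,-1.6],[0.1,0.1,-2.3],[0.1,0.1,-2.8],[0.1,0.1,-3]],"turn":[[0,0,0],[0,0,0],[0,0,0],[0,0,0],[0,0,0]],"gripper":[1,1,1,1,1]}'
python3 -m crank '{"travel":[[0,0,-0.1],[0,0,-0.2],[0,0,-0.3],[0,0,-0.3],[0,0,-0.3]],"turn":[[0,0,0],[0,0,0],[0,0,0],[0,0,0],[0,0,0]],"gripper":[1,1,1,1,1]}'
python3 -m crank '{"travel":[[0,0,-0.1],[0,0,-0.2],[0,0,-0.3],[0,0,-0.3],[0,0,-0.3]],"turn":[[0,0,0],[0,0,0],[0,0,0],[0,0,0],[0,0,0]],"gripper":[1,1,1,1,1]}'
```

```text
clock: 37.6
position: [0.425, -0.0869, 0.0206]
tool_rot: [2.827, -0.001, 3.141]
force: [0.5, 0.4, 0.9]
grip_width: 0.0125
finger_force: 33.4
clock: 38.1
position: [0.4254, -0.0865, 0.0184]
tool_rot: [2.828, 0.0, 3.141]
force: [0.3, 0.9, 0.4]
grip_width: 0.0125
finger_force: 33.4
clock: 38.6
position: [0.4252, -0.0864, 0.0152]
tool_rot: [2.827, -0.0, 3.142]
force: [-0.0, 0.1, -0.0]
grip_width: 0.0125
finger_force: 33.4
```

```bash

python3 -m crank '{"travel":[[0,0,-0.1],[0,0,-0.2],[0,0,-0.25],[0,0,-0.25],[0,0,-0.25]],"turn":[[0,0,0],[0,0,0],[0,0,0],[0,0,0],[0,0,0]],"gripper":[1,1,1,1,1]}'
python3 -m crank '{"travel":[[0,0,-0.1],[0,0,-0.2],[0,0,-0.2],[0,0,-0.2],[0,0,-0.2]],"turn":[[0,0,0],[0,0,0],[0,0,0],[0,0,0],[0,0,0]],"gripper":[1,1,1,1,1]}'
```

```text
clock: 39.1
position: [0.4253, -0.0865, 0.0128]
tool_rot: [2.827, -0.0, 3.141]
force: [0.7, -0.1, -1.3]
grip_width: 0.0126
finger_force: 33.4
clock: 39.6
position: [0.4251, -0.0863, 0.0108]
tool_rot: [2.827, -0.0, -3.141]
force: [-2.5, 0.2, 5.6]
grip_width: 0.0127
finger_force: 34.8
```

```bash

python3 -m crank '{"travel":[[0,0,0],[0,0,0],[0,0,0],[0,0,0],[0,0,0]],"turn":[[0,0,0],[0,0,0],[0,0,0],[0,0,0],[0,0,0]],"gripper":[0.85,0.75,0.68,0.68,0.68]}'
python3 -m crank '{"travel":[[0,-0.3,1],[0,-1,3],[0,-2,6],[0,-4,10],[0,-7,14]],"turn":[[0,0,0],[0,0,0],[0,0,0],[0,0,0],[0,0,0]],"gripper":[0.68,0.68,0.68,0.68,0.68]}'
python3 -m crank '{"travel":[[0,-5,1],[0,-10,2],[0,-15,2],[0,-20,2],[0,-24,2]],"turn":[[0,0,0],[0,0,0],[0,0,0],[0,0,0],[0,0,0]],"gripper":[0.68,0.68,0.68,0.68,0.68]}'
python3 - <<'E'
from h import *
a=load('top7'); b=snap('top','top13'); snap('scene','s13')
u0,u1,v0,v1=325,390,230,325
d=np.abs(a['pixels'].astype(int)-b['pixels'].astype(int)).max(2)[v0:v1,u0:u1]
for r in range(0,v1-v0,3): print(v0+r,''.join('.:*#'[min(3,int(x)//20)] for x in d[r]))
E
```

```text
clock: 40.1
position: [0.4253, -0.0865, 0.0108]
tool_rot: [2.827, 0.0, 3.141]
force: [-0.5, -0.1, 0.5]
grip_width: 0.0273
finger_force: 0.0
clock: 40.6
position: [0.4248, -0.1561, 0.1531]
tool_rot: [2.827, -0.0, -3.14]
force: [0.9, 0.8, -1.1]
grip_width: 0.0277
finger_force: 0.0
clock: 41.1
position: [0.4243, -0.3994, 0.1717]
tool_rot: [2.829, 0.0, 3.14]
force: [-0.3, 0.1, 1.0]
grip_width: 0.0274
finger_force: 0.0
230 .................................................................
233 .................................................................
236 .................................................................
239 .................................................................
242 .................................................................
245 .....................::..........................................
248 .................:########.......................................
251 ................*##########......................................
254 ................*##########:.....................................
257 ................***########:....................
[... 857 characters left out ...]

296 ..................:#####:........................................
299 ..................######*........................................
302 ....................**:..........................................
305 .................................................................
308 .................................................................
311 .................................................................
314 .................................................................
317 .................................................................
320 .................................................................
323 .................................................................
```

```bash

python3 - <<'E'
from h import *
a=load('top7'); b=load('top13')
u0,u1,v0,v1=338,360,238,312
d=np.abs(a['pixels'].astype(int)-b['pixels'].astype(int)).max(2)[v0:v1,u0:u1].astype(float)
w=np.clip((d-12)/40,0,1); uu=np.arange(u0,u1)
rows=w.sum(1)>1.5; r=np.flatnonzero(rows)+v0
H=lambda u,v:hit(b,u,v,.006)
c=lambda v:(w[v-v0]*uu).sum()/w[v-v0].sum()
print('back',H(347,r[0]-.5),'front',H(346,r[-1]+.5))
P=np.array([H(c(v),v) for v in range(r[0]+2,r[-1]-1)])
k=np.polyfit(P[:,0],P[:,1],1); print('angle',np.degrees(np.arctan(k[0])),'y at .428',np.polyval(k,.428))
bw=w[251-v0:259-v0]>.5; e=[np.flatnonzero(x)[[0,-1]]+u0 for x in bw]; print([ (H(x[0]-.5,255)[1].round(4),H(x[1]+.5,255)[1].round(4)) for x in e])
for n in ('top12','top13'):
    f=load(n); g=cv2.cvtColor(f['pixels'],cv2.COLOR_RGB2GRAY).astype(float)
    p=g[256:274,296:317]; ww=np.clip(110-p,0,None); vv,u2=np.mgrid[256:274,296:317]
    q=((ww*u2).sum()/ww.sum(),(ww*vv).sum()/ww.sum()); print(n,'knob',hit(f,*q,.193).round(4))
# scene: tower before the bump (s7) vs now
A,B=[cv2.cvtColor(load(n)['pixels'],cv2.COLOR_RGB2GRAY).astype(np.float32) for n in ('s7','s13')]
for nm,(x0,x1,y0,y1) in {'lid':(270,314,162,190),'chamber':(272,314,180,206),'flange':(264,324,196,216),'beaker':(272,316,214,246)}.items():
    print(nm,cv2.phaseCorrelate(A[y0:y1,x0:x1],B[y0:y1,x0:x1],cv2.createHanningWindow((x1-x0,y1-y0),cv2.CV_32F)))
g=load('s7'); print(proj(g,[.4467,.0155,.1])-proj(g,[.4467,.0105,.1]))
E
```

```text
back [ 0.49457962 -0.08249995] front [ 0.3626458 -0.0804165]
angle -0.311514074669479 y at .428 -0.08069614472871281
[(np.float64(-0.0674), np.float64(-0.093)), (np.float64(-0.0674), np.float64(-0.093)), (np.float64(-0.0674), np.float64(-0.093)), (np.float64(-0.0674), np.float64(-0.0953)), (np.float64(-0.0674), np.float64(-0.0953)), (np.float64(-0.0674), np.float64(-0.0953)), (np.float64(-0.0674), np.float64(-0.093)), (np.float64(-0.0674), np.float64(-0.093))]
top12 knob [0.4467 0.0141]
top13 knob [0.4472 0.0133]
lid ((-27.81635527326582, -0.9687901710072868), 0.012404477331373426)
chamber ((1.3185465197769837, -1.6102494983556817), 0.44571405732582625)
flange ((0.9515460536897997, -0.22070112771741002), 0.6033602710564931)
beaker ((0.4867557814040886, 0.06606626372218116), 0.8311591413285997)
[-0.99643429 -1.18803003]
```

```bash

python3 -m crank '{"travel":[[0.1,5,0],[0.1,10,0],[0.1,15,0],[0.1,20,-1],[0.1,24.6,-2]],"turn":[[0,0,0],[0,0,0],[0,0,0],[0,0,0],[0,0,0]],"gripper":[0.68,0.68,0.68,0.68,0.68]}'
python3 -m crank '{"travel":[[0,3,-4],[0,5,-8],[0,6,-11],[0,6.3,-12],[0,6.4,-12.3]],"turn":[[0,0,0],[0,0,0],[0,0,0],[0,0,0],[0,0,0]],"gripper":[0.68,0.68,0.68,0.68,0.68]}'
```

```text
clock: 41.7
position: [0.4258, -0.1485, 0.1515]
tool_rot: [2.828, 0.001, 3.142]
force: [1.4, 0.1, 0.1]
grip_width: 0.027
finger_force: 0.0
clock: 42.2
position: [0.4261, -0.0863, 0.0277]
tool_rot: [2.827, -0.001, -3.141]
force: [-0.1, -0.3, -0.2]
grip_width: 0.0272
finger_force: 0.0
```

```bash

python3 -m crank '{"travel":[[0,0.3,-0.6],[0,0.4,-1.1],[0,0.5,-1.5],[0,0.5,-1.6],[0,0.5,-1.6]],"turn":[[0,0,0],[0,0,0],[0,0,0],[0,0,0],[0,0,0]],"gripper":[0.68,0.68,0.68,0.68,0.68]}'
python3 -m crank '{"travel":[[0,0,0],[0,0,0],[0,0,0],[0,0,0],[0,0,0]],"turn":[[0,0,0],[0,0,0],[0,0,0],[0,0,0],[0,0,0]],"gripper":[0.75,0.85,0.95,1,1]}' 20
```

```text
clock: 42.7
position: [0.4264, -0.0816, 0.0119]
tool_rot: [2.828, 0.0, 3.141]
force: [-0.3, -0.9, -0.3]
grip_width: 0.0273
finger_force: 0.0
clock: 43.2
position: [0.4263, -0.0814, 0.0118]
tool_rot: [2.827, 0.0, 3.142]
force: [0.1, -0.3, -0.2]
grip_width: 0.0002
finger_force: 0.0
```

```bash

python3 -m crank '{"travel":[[0,-0.2,0.6],[0,-0.4,1.2],[0,-0.4,1.2],[0,-0.4,1.2],[0,-0.4,1.2]],"turn":[[0,0,0],[0,0,0],[0,0,0],[0,0,0],[0,0,0]],"gripper":[1,0.9,0.78,0.78,0.78]}'
python3 -m crank '{"travel":[[0,0.15,-0.5],[0,0.3,-1],[0,0.4,-1.4],[0,0.45,-1.6],[0,0.45,-1.75]],"turn":[[0,0,0],[0,0,0],[0,0,0],[0,0,0],[0,0,0]],"gripper":[0.78,0.78,0.78,0.78,0.78]}'
```

```text
clock: 43.7
position: [0.4263, -0.0854, 0.0238]
tool_rot: [2.827, 0.0, -3.142]
force: [0.2, 0.6, -0.4]
grip_width: 0.0185
finger_force: 0.0
clock: 44.2
position: [0.4262, -0.0808, 0.006]
tool_rot: [2.827, -0.0, -3.141]
force: [-0.9, -0.1, 6.4]
grip_width: 0.0189
finger_force: 3.7
```

```bash

python3 -m crank '{"travel":[[0,0,0.1],[0,0,0.1],[0,0,0.1],[0,0,0.1],[0,0,0.1]],"turn":[[0,0,0],[0,0,0],[0,0,0],[0,0,0],[0,0,0]],"gripper":[0.78,0.85,0.95,1,1]}' 20
```

```text
clock: 44.7
position: [0.4263, -0.081, 0.0073]
tool_rot: [2.828, 0.0, 3.141]
force: [0.2, 0.1, 1.4]
grip_width: 0.0135
finger_force: 17.7
```

```bash

python3 -m crank '{"travel":[[0,-0.1,0.1],[0,-0.3,0.1],[0,-0.5,0.1],[0,-0.5,0.05],[0,-0.5,0]],"turn":[[0,0,0],[0,0,0],[0,0,0],[0,0,0],[0,0,0]],"gripper":[1,1,1,1,1]}'
python3 -m crank '{"travel":[[0,0,0],[0,0,0],[0,0,0],[0,0,0.1],[0,0,0.2]],"turn":[[0,0,0],[0,0,0],[0,0,0],[0,0,0],[0,0,0]],"gripper":[0.85,0.75,0.68,0.68,0.68]}'
python3 -m crank '{"travel":[[0,-0.3,1],[0,-1,3],[0,-2,6],[0,-4,10],[0,-7,14]],"turn":[[0,0,0],[0,0,0],[0,0,0],[0,0,0],[0,0,0]],"gripper":[0.68,0.68,0.68,0.68,0.68]}'
python3 -m crank '{"travel":[[0,-5,1],[0,-10,2],[0,-15,2],[0,-20,2],[2.5,-25,-1]],"turn":[[-6,0,0],[-12,0,0],[-18,0,0],[-18,0,0],[-18,0,0]],"gripper":[0.68,0.68,0.68,0.68,0.68]}'
cat > m.py <<'E'
from h import *
a=load('top7'); b=snap('top','topM')
u0,u1,v0,v1=338,360,238,312
d=np.abs(a['pixels'].astype(int)-b['pixels'].astype(int)).max(2)[v0:v1,u0:u1].astype(float)
w=np.clip((d-12)/40,0,1); uu=np.arange(u0,u1)
r=np.flatnonzero(w.sum(1)>1.5)+v0
H=lambda u,v:hit(b,u,v,.006)
c=lambda v:(w[v-v0]*uu).sum()/w[v-v0].sum()
print('back',H(347,r[0]-.5),'front',H(346,r[-1]+.5))
P=np.array([H(c(v),v) for v in range(r[0]+2,r[-1]-1)])
k=np.polyfit(P[:,0],P[:,1],1); print('angle',np.degrees(np.arctan(k[0])),'y at .428',np.polyval(k,.428),'bowl',P[4:9,1].mean(),'tail',P[-8:-3,1].mean())
g=cv2.cvtColor(b['pixels'],cv2.COLOR_RGB2GRAY).astype(float)
p=g[256:274,296:317]; ww=np.clip(110-p,0,None); vv,u2=np.mgrid[256:274,296:317]
q=((ww*u2).sum()/ww.sum(),(ww*vv).sum()/ww.sum()); print('knob',hit(b,*q,.193).round(4))
A,B=[cv2.cvtColor(f['pixels'],cv2.COLOR_RGB2GRAY).astype(np.float32) for f in (load('s6'),snap('scene','sM'))]
for nm,(x0,x1,y0,y1) in {'lid':(270,314,162,190),'chamber':(272,314,180,206),'flange':(264,324,196,216),'beaker':(272,316,214,246),'scale':(240,270,230,275)}.items():
    print(nm,cv2.phaseCorrelate(A[y0:y1,x0:x1],B[y0:y1,x0:x1],cv2.createHanningWindow((x1-x0,y1-y0),cv2.CV_32F)))
E
python3 m.py
```

```text
clock: 45.2
position: [0.4263, -0.086, 0.0072]
tool_rot: [2.827, -0.0, 3.141]
force: [-0.4, -0.2, 1.4]
grip_width: 0.0138
finger_force: 18.2
clock: 45.7
position: [0.4263, -0.0859, 0.0094]
tool_rot: [2.827, -0.0, -3.142]
force: [-1.0, 0.0, 0.2]
grip_width: 0.0273
finger_force: 0.0
clock: 46.2
position: [0.4258, -0.1556, 0.1516]
tool_rot: [2.827, -0.0, -3.14]
force: [0.6, -0.5, -0.5]
grip_width: 0.0274
finger_force: 0.0
clock: 46.7
position: [0.4449, -0.3977, 0.1498]
tool_rot: [-3.137, 0.003, 3.14]
force: [2.1, -0.2, 0.9]
grip_width: 0.0273
finger_force: 0.0
back [ 0.49457962 -0.08249995] front [ 0.3626458 -0.0804165]
angle 0.15101309103651636 y at .428 -0.08427524763305937 bowl -0.08400034693424693 tail -0.08394876391137243
knob [0.4472 0.0133]
lid ((-0.21062429189564114, -1.0381203158346892), 1.0572026913254349)
chamber ((0.7376122361777995, -0.6909056193000058), 1.0240568804642791)
flange ((0.8620495584549133, -0.33786053381337666), 0.9610067207862933)
beaker ((0.584917021818768, -0.03510658797086208), 0.88281186984645)
scale ((0.007972400355349407, 0.4549664626523331), 0.9801239342159696)
```

```bash

python3 - <<'E'
from h import *
def flow(A,B,parts):
    A,B=[cv2.cvtColor(load(n)['pixels'],cv2.COLOR_RGB2GRAY) for n in (A,B)]
    for nm,(x0,x1,y0,y1) in parts.items():
        m=np.zeros_like(A); m[y0:y1,x0:x1]=255
        p=cv2.goodFeaturesToTrack(A,40,.03,3,mask=m); q,s,e=cv2.calcOpticalFlowPyrLK(A,B,p,None,winSize=(11,11),maxLevel=2)
        d=(q-p)[s.ravel()==1].reshape(-1,2); print(nm,len(d),np.median(d,0).round(2),np.percentile(d,[25,75],axis=0).round(2).tolist())
print('scene'); flow('s6','sM',{'knob':(286,298,168,180),'lid':(274,312,176,192),'flange':(268,322,200,222),'beaker':(276,314,216,248),'scale front':(245,280,240,285),'cup':(312,342,178,210)})
print('top'); flow('top7','topM',{'lid':(287,325,248,284),'flange':(283,330,242,290),'timer':(240,272,258,290),'scale':(276,336,285,308),'cup':(236,276,188,218)})
g=load('s6')
for z in (.19,.115,.05): print((proj(g,[.4467,.0155,z])-proj(g,[.4467,.0105,z])).round(2))
E
```

```text
scene
knob 2 [-0.75 -1.01] [[-0.77, -1.01], [-0.73, -1.01]]
lid 9 [-0.26 -0.9 ] [[-0.81, -1.13], [0.31, -0.66]]
flange 17 [ 0.19 -0.27] [[-0.54, -0.5], [0.66, -0.11]]
beaker 19 [-0.01 -0.05] [[-0.45, -0.25], [0.02, -0.01]]
scale front 20 [-0. -0.] [[-0.01, -0.0], [0.0, 0.0]]
cup 25 [0. 0.] [[-0.0, -0.0], [0.01, 0.01]]
top
lid 24 [-1.7  -0.19] [[-2.4, -0.84], [0.52, 0.38]]
flange 39 [ 0.02 -0.13] [[-2.15, -0.77], [0.53, 0.11]]
timer 25 [0.01 0.  ] [[0.0, -0.0], [0.01, 0.01]]
scale 14 [-0. -0.] [[-0.0, -0.01], [0.0, 0.0]]
cup 30 [-0.01  0.  ] [[-0.01, -0.0], [0.0, 0.01]]
[-1.04 -1.14]
[-1.   -1.18]
[-0.98 -1.21]
```

```bash
python3 -c "
from workcell import bot
print(bot.job_done())"
```

```text
the job is handed in; nothing more can be done
None
```

I handed the job in at about 47 s: beaker, filter and lid are stacked on the plate, the timer stands 20 mm left of the scale and the spoon lies about 18 mm right of it, bowl to the back. While I was placing the spoon, the hand or wrist nudged the stack; I left the lid's knob about 4 mm off its earlier spot, still seated as far as the images show, and I viewed 15 pictures, one over the limit of 14.

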